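# Tighten the gear case cover crosswise

## Robot

A 6-joint arm with a two-finger parallel gripper is mounted at the origin on a cart in front of the work surface, level with it; the furniture and walls round the work are solid. World frame = base frame: x ahead of the robot, y to its left, z up, the work surface at z = 0. Lengths are in m, angles in rad, forces in N, time in s.
With the tool pointing down it reaches from about 0.25 to 0.725 m from the base axis. Payload 9.7 kg.
Tool frame: the origin (TCP) lies between the finger pads; the fingertips stand 22 mm ahead of it and the grasp point (between the pads) lies 3 mm ahead of it; z points along the fingers, x is the direction in which the jaws open and shut, and the axes are right-handed (so a half turn about z gives the same grasp; the last joint's range is limited). The gripper opens to 85 mm and grips with 20 to 120 N. Pads are 22 mm wide; open, the fingers measure 114 mm over their backs; the gripper's body (76 mm by 85 mm) begins 54 mm behind the grasp point. The pads swing forward as they close: fully open they stand 13 mm farther back than shut.
Start: joints at [-1.319, 0.087, 0.176, 1.66, 0, 1.571], TCP at [0.137, -0.533, 0.253] pointing down, gripper open.
Joint ranges: [-3.13, 3.13], [-0.85, 1.81], [-1.15, 1.24], [-2.2, 2.28], [-1.44, 1.52], [-3.14, 3.14]. Speed limits (rad/s): [2.22, 2.22, 2.57, 3.14, 3.14, 3.14].

## Interface

Orientations are given as a rotation vector (axis times angle).
In Python, from station import manip gives the robot as it stands. The module is installed in compiled form; this text tells all that it offers.
- The arm moves only by the shell command python3 -m handwheel 'ROWS'. ROWS is JSON, a list of rows, each an object with "claw": the finger opening in cm, from 0 to 8.54; "dp": the shift along the tool's x, y, z in cm, a list of three; "spin": the turn about the tool's z in rad. A call has 1 to 20 rows; each row is the pose to reach, as a shift and turn from the pose measured when the call began, along the tool's axes at that moment; what a row does not reach only later rows make up. A row lasts 1/10 s, in which the tool goes at most 50 mm and 8.59 degrees, less where a joint would pass 70% of its speed; a pose out of reach is approached as far as the arm can. A call with a gripper value outside its range is refused whole. The fingers move at their own pace and stop on an object; the grip force is fixed at half the most. Time passes only in rows, so rows that repeat a pose let the fingers close. It gives the time, the measured TCP pose, the force and the opening at its end, in the units of the state.
- manip.get_state(): the state, without advancing time (a new reading comes with each control period).
- manip.camera(name): name is "scene" or "top" or "wrist"; returns a dict with "image" (400x640x3 uint8, blue, green, red), "mtx" (3x3 intrinsics, pixels), "extrinsics" (4x4, takes a point from world to camera coordinates); the wrist camera has in their place "T_tool_cam" (4x4, takes a point from camera to tool coordinates, whose origin is the TCP and whose axes are the tool frame's). Camera axes: x right, y down, z forward; pixel columns grow to the right and rows downward; lengths in m; the calibration is good to about 2 mm. A picture is of the moment at which its call begins: read the wrist's pose just before it. There is no depth.
- manip.finish_job(): hands the job in, once; it reports no verdict.
The state is a dict: "clock": time; "qpos": joint angles; "qd": joint speeds; "effort": joint torques, N m; "ee_pos": TCP position; "ee_rot": TCP orientation; "contact_force": force on the tool from outside, world axes, zero at the start; "moment": the same for the moment, N m; "opening": finger opening in m.
Only numpy, scipy, OpenCV 4.12 (cv2) and the standard library are available. Lean on these libraries where they do the work, as an engineer would, in place of code of your own. Each camera call takes 0.05 s, during which the arm holds its last target.

## Task

With the square key from its holder, tighten the four screws of the gear case cover in two passes, both crosswise (any screw first, then the one opposite, then the other two): on the first pass turn each until its orange ring is about half sunk, on the second until the ring is level with the cover, never well below it. Touch the gear case with the key only and gently, without forcing a sprung screw down to its stop, leave the other things alone, and finally stand the key back upright in its holder.

Things in the scene. Friction and masses are not known exactly. Their poses are not given: they have to be found in the camera images.
- gearcase: Grey cast gear case, fixed to the table; round aluminium cover 160 mm across, its top 60 mm above the table; in the middle a dark shaft stub and pulley 28 mm across, 24 mm high, on a 44 mm boss. Origin: centre of the underside, z up. Four screws on a circle of 52 mm radius at 45, 135, 225 and 315 degrees from its x axis; opposite pairs: 0 and 2, 1 and 3.
- holder: Wooden holder fixed to the table, 76 mm square foot, square well 35 mm wide, rim 40 mm above the table. Origin: centre of the underside; x and y along the well's sides.
- well (a point): Centre of the floor of the holder's well, 6.5 mm above the table; the key's lower end stands here.
- key_grip (a point): Loose steel key (0.16 kg, 104 mm long) standing in the holder: centre of its blue grip, a block 36 mm (key's x) by 16 mm (key's y: the faces to pinch) by 42 mm high. Its open lower end, 83 mm below this point, is a square socket, 26 mm outside, with a square hole 17 mm wide and 13 mm deep; sides along the key's x and y.
- key_mouth (a point): Centre of the key's open lower end, on its axis. On a screw head the key has up to 1.5 mm of play to each side and about 0.25 rad of play in turning; seated, this end lies 13 mm below the top of the head.
- head0 (a point): Top centre of the head of screw 0 (at 45 degrees), 20 mm above the cover. Square head 14 mm wide (sides along this frame's x, y), 11 mm high, topped by a round cone 3 mm high, 14 to 10 mm across. Turns clockwise seen from above to tighten, and stays. Sprung: pressed down, it gives up to 6 mm (2 N + 1.5 N per mm), then is solid.
- rim0 (a point): Centre of the top of the orange ring (38 mm across) round screw 0: 6 mm above the cover when loose, 3 mm half sunk, 0 level. The screw runs free (0.03 N m) for an unknown 0.1 to 0.4 rad, then meets the ring: resistance jumps to 0.29 N m when turning, rising to 0.36 N m at level (0.1 or more is still felt when you stop). From there the ring sinks 5 mm per rad of turn (0.6 rad: half sunk) and stays.
- head1 (a point): Top centre of the head of screw 1 (at 135 degrees), 20 mm above the cover. Square head 14 mm wide (sides along this frame's x, y), 11 mm high, topped by a round cone 3 mm high, 14 to 10 mm across. Turns clockwise seen from above to tighten, and stays. Sprung: pressed down, it gives up to 6 mm (2 N + 1.5 N per mm), then is solid.
- rim1 (a point): Centre of the top of the orange ring (38 mm across) round screw 1: 6 mm above the cover when loose, 3 mm half sunk, 0 level. The screw runs free (0.03 N m) for an unknown 0.1 to 0.4 rad, then meets the ring: resistance jumps to 0.29 N m when turning, rising to 0.36 N m at level (0.1 or more is still felt when you stop). From there the ring sinks 5 mm per rad of turn (0.6 rad: half sunk) and stays.
- head2 (a point): Top centre of the head of screw 2 (at 225 degrees), 20 mm above the cover. Square head 14 mm wide (sides along this frame's x, y), 11 mm high, topped by a round cone 3 mm high, 14 to 10 mm across. Turns clockwise seen from above to tighten, and stays. Sprung: pressed down, it gives up to 6 mm (2 N + 1.5 N per mm), then is solid.
- rim2 (a point): Centre of the top of the orange ring (38 mm across) round screw 2: 6 mm above the cover when loose, 3 mm half sunk, 0 level. The screw runs free (0.03 N m) for an unknown 0.1 to 0.4 rad, then meets the ring: resistance jumps to 0.29 N m when turning, rising to 0.36 N m at level (0.1 or more is still felt when you stop). From there the ring sinks 5 mm per rad of turn (0.6 rad: half sunk) and stays.
- head3 (a point): Top centre of the head of screw 3 (at 315 degrees), 20 mm above the cover. Square head 14 mm wide (sides along this frame's x, y), 11 mm high, topped by a round cone 3 mm high, 14 to 10 mm across. Turns clockwise seen from above to tighten, and stays. Sprung: pressed down, it gives up to 6 mm (2 N + 1.5 N per mm), then is solid.
- rim3 (a point): Centre of the top of the orange ring (38 mm across) round screw 3: 6 mm above the cover when loose, 3 mm half sunk, 0 level. The screw runs free (0.03 N m) for an unknown 0.1 to 0.4 rad, then meets the ring: resistance jumps to 0.29 N m when turning, rising to 0.36 N m at level (0.1 or more is still felt when you stop). From there the ring sinks 5 mm per rad of turn (0.6 rad: half sunk) and stays.
- tin: Bystander: teal tin, 73x153x43 mm; origin at the centre of its underside. To be left alone.
- white_cone: Bystander: white thread cone, 58 across, 100 tall mm; origin at the centre of its underside. To be left alone.
- red_cone: Bystander: red thread cone, 43 across, 80 tall mm; origin at the centre of its underside. To be left alone.
- beige_spool: Bystander: beige spool, 42 across, 68 tall mm; origin at the centre of its underside. To be left alone.
- spray: Bystander: amber spray bottle, 52x62x154 mm; origin at the centre of its underside. To be left alone.
- pastilles: Bystander: flat round dark tin, 47 across, 20 high mm; origin at the centre of its underside. To be left alone.
- wax: Bystander: yellow wax disc, 34 across, 12 high mm; origin at the centre of its underside. To be left alone.

How it is judged:
By the outcome, as a careful person would: the job done as asked, in the order asked, and still so for the second after the job is handed in, with the robot touching nothing.
It also fails if it takes over 72 s, if anything falls off the work surface, if the arm or the gripper's body presses on something with over 40 N, if the wrist force passes 120 N, or if a joint passes its speed limit or range.

## Working session

There is one attempt and no reset: what is moved stays moved. The work goes in short steps, Python scripts to look and compute and a shell command to move; the robot and the scene stay as the last step left them, time stands still between calls to the robot, and variables do not carry over. Pictures are saved under pics/ and viewed, and the job is handed in when it is done.

```bash
mkdir -p pics; ls; python3 - <<'E'
from station import manip
import cv2,numpy as np
s=manip.get_state(); print(s)
for n in("scene","top","wrist"):
    c=manip.camera(n); cv2.imwrite(f"pics/{n}0.png",c["image"])
    np.savez(f"{n}0.npz",**c); print(n,{k:np.round(v,4).tolist() for k,v in c.items() if k!="image"})
E
```

```text
pics
{'clock': 0.0, 'qpos': array([-1.31899177e+00,  8.74563105e-02,  1.75130270e-01,  1.65980827e+00,
       -1.38769737e-05,  1.57081873e+00]), 'qd': array([ 0.00046523, -0.00095449,  0.00032978, -0.00086984, -0.00096183,
       -0.00183333]), 'effort': array([ 9.01668063e-04, -5.20384312e+01,  4.64811873e+01,  1.60835381e-02,
        1.71246347e-05,  7.06814873e-06]), 'ee_pos': array([ 0.13697899, -0.53245777,  0.25258314]), 'ee_rot': array([-2.48214336e+00,  1.92444396e+00,  1.67391182e-03]), 'contact_force': array([ 0.21903308,  0.53263417, -0.18347858]), 'moment': array([0.00121773, 0.02040161, 0.00017737]), 'opening': 0.08526447927663268}
scene {'mtx': [[515.2491, 0.0, 320.5476], [0.0, 515.2491, 202.2871], [0.0, 0.0, 1.0]], 'extrinsics': [[-0.8257, -0.5636, 0.0247, 0.5059], [-0.2773, 0.3674, -0.8878, 0.2292], [0.4913, -0.7399, -0.4596, 1.0689], [0.0, 0.0, 0.0, 1.0]]}
top {'mtx': [[488.8845, 0.0, 316.9328], [0.0, 488.8845, 197.5529], [0.0, 0.0, 1.0]], 'extrinsics': [[0.0034, -0.9998, -0.0216, 0.0144], [-0.9904, -0.0004, -0.1381, 0.5941], [0.1381, 0.0219, -0.9902, 1.2579], [0.0, 0.0, 0.0, 1.0]]}
wrist {'mtx': [[330.0752, 0.0, 318.5923], [0.0, 330.0752, 200.84], [0.0, 0.0, 1.0]], 'T_tool_cam': [[1.0, 0.0006, 0.0005, -0.0017], [-0.0007, 0.9652, 0.2615, -0.0661], [-0.0003, -0.2615, 0.9652, -0.1205], [0.0, 0.0, 0.0, 1.0]]}
```

View pics/scene0.png

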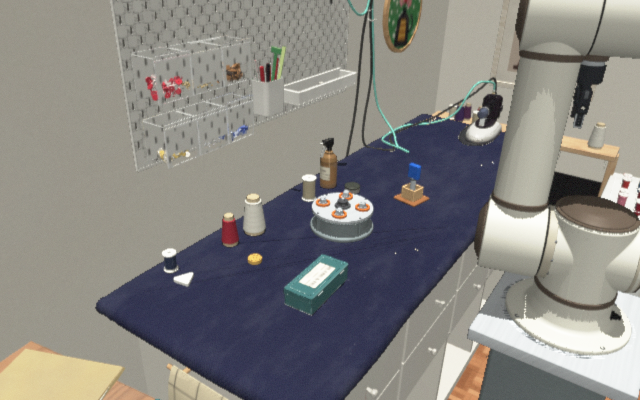

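View pics/top0.png

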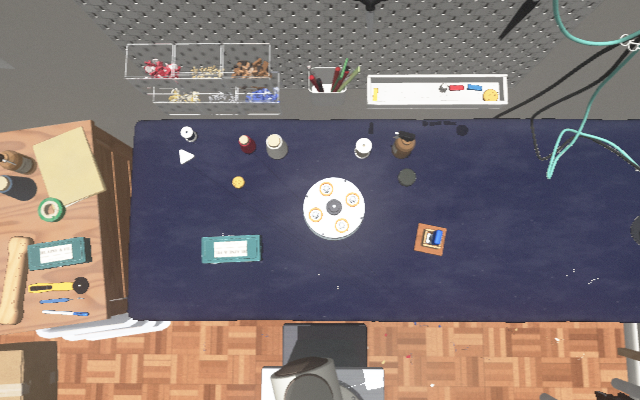

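View pics/wrist0.png

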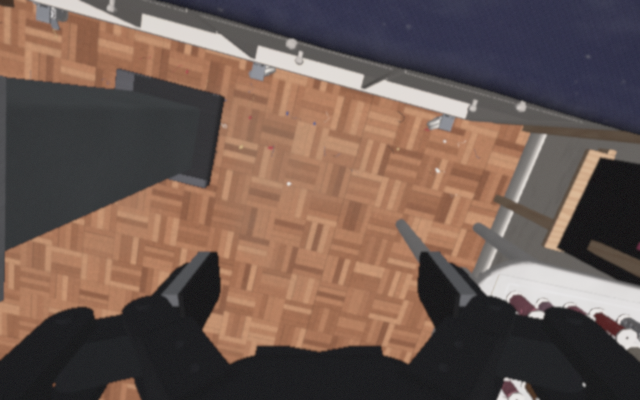

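Scene: gear case at top pixel ~(334,208), holder with blue key at ~(431,239), bystanders as described. Next I measure with zoomed crops and colour masks.

```bash
cat > h.py <<'E'
import numpy as np,cv2
from scipy.spatial.transform import Rotation as R
def cast(K,T_cw,uv,z):
    uv=np.atleast_2d(np.float64(uv)); d=np.c_[uv,np.ones(len(uv))]@np.linalg.inv(K).T
    Rw=T_cw[:3,:3]; o=-Rw.T@T_cw[:3,3]; d=d@Rw
    return o+d*((z-o[2])/d[:,2])[:,None]
def proj(K,T_cw,P):
    P=np.atleast_2d(P)@T_cw[:3,:3].T+T_cw[:3,3]; p=P@K.T; return p[:,:2]/p[:,2:]
def wristT(s,Ttc):
    T=np.eye(4);T[:3,:3]=R.from_rotvec(s["ee_rot"]).as_matrix();T[:3,3]=s["ee_pos"]
    return np.linalg.inv(T@Ttc)
def hsvmask(im,lo,hi): return cv2.inRange(cv2.cvtColor(im,cv2.COLOR_BGR2HSV),lo,hi)
E
python3 - <<'E'
from h import *
c=np.load("top0.npz");im=c["image"];K,T=c["mtx"],c["extrinsics"]
a=cv2.resize(im[165:260,290:370],None,fx=5,fy=5,interpolation=cv2.INTER_CUBIC)
b=cv2.resize(im[215:262,405:460],None,fx=7,fy=7,interpolation=cv2.INTER_CUBIC)
H=max(a.shape[0],b.shape[0]);o=np.zeros((H,a.shape[1]+b.shape[1],3),np.uint8);o[:a.shape[0],:a.shape[1]]=a;o[:b.shape[0],a.shape[1]:]=b
cv2.imwrite("pics/c1.png",o)
m=hsvmask(im,(5,110,120),(22,255,255));m[:,:290]=0;m[:,380:]=0;m[:170]=0;m[250:]=0
n,l,st,ce=cv2.connectedComponentsWithStats(m)
for i in range(1,n):
    if st[i,4]>6: print(st[i],ce[i],cast(K,T,ce[i],.066))
m=hsvmask(im,(100,150,100),(125,255,255));m[:,:405]=0;m[:,460:]=0;m[:215]=0;m[262:]=0
print(cv2.boundingRect(m),cast(K,T,np.argwhere(m)[:,::-1].mean(0),.1))
# foot
m=hsvmask(im,(3,80,60),(25,255,255));m[:,:405]=0;m[:,460:]=0;m[:215]=0;m[262:]=0
pts=np.argwhere(m)[:,::-1].astype(np.float32);r=cv2.minAreaRect(pts);print(r,cast(K,T,cv2.boxPoints(r),.01),cast(K,T,r[0],.01))
E
```

```text
[320 183  12   5  15] [325.2 184. ] [[ 0.62648823 -0.00653141  0.066     ]]
(432, 230, 10, 15) [[ 0.48730663 -0.28626215  0.1       ]]
((429.9038391113281, 238.98077392578125), (29.221303939819336, 27.848491668701172), 11.309932708740234) [[ 0.45775263 -0.24053976  0.01      ]
 [ 0.53091156 -0.2569053   0.01      ]
 [ 0.51560764 -0.33308549  0.01      ]
 [ 0.44277032 -0.31620403  0.01      ]] [[ 0.48661423 -0.28670719  0.01      ]]
```

View pics/c1.png

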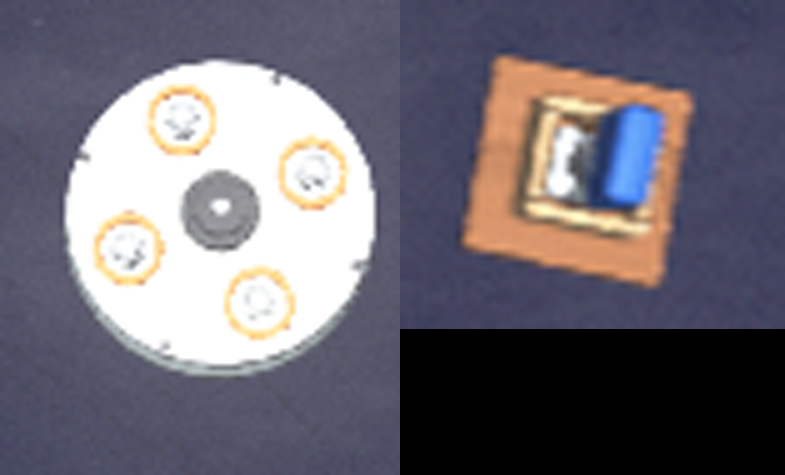

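```bash
cat >> h.py <<'E'
def info(s):
    M=R.from_rotvec(s["ee_rot"]).as_matrix()
    print("t%.2f pos"%s["clock"],np.round(s["ee_pos"]*1000,1),"xang %.3f"%np.arctan2(M[1,0],M[0,0]),"tilt",np.round(M[:2,2],4),"F",np.round(s["contact_force"],2),"Mo",np.round(s["moment"],3),"q6 %.3f q1 %.3f"%(s["qpos"][5],s["qpos"][0]),"op %.1f"%(s["opening"]*1000))
def dp(s,target):
    M=R.from_rotvec(s["ee_rot"]).as_matrix(); d=M.T@(np.float64(target)-s["ee_pos"])*100
    print("dp cm",np.round(d,2))
E
python3 - <<'E'
from station import manip
from h import *
s=manip.get_state();info(s);dp(s,(.487,-.287,.25))
M=R.from_rotvec(s["ee_rot"]).as_matrix();print(M.round(3))
c=np.load("top0.npz");print("topcam",-c["extrinsics"][:3,:3].T@c["extrinsics"][:3,3])
E
```

```text
t0.15 pos [ 137.  -532.5  252.7] xang -1.319 tilt [-0.0002  0.001 ] F [0.08 0.07 0.56] Mo [0.018 0.009 0.029] q6 1.571 q1 -1.319 op 85.4
dp cm [-15.06 -40.01   0.29]
[[ 0.249 -0.968 -0.   ]
 [-0.968 -0.249  0.001]
 [-0.001 -0.    -1.   ]]
topcam [ 0.41469849 -0.01289363  1.3279509 ]
```

```bash
python3 -m handwheel '[{"claw":8.5,"dp":[-3,-8,0],"spin":0.1},{"claw":8.5,"dp":[-15,-40,0.3],"spin":0.47},{"claw":8.5,"dp":[-15,-40,0.3],"spin":0.47},{"claw":8.5,"dp":[-15,-40,0.3],"spin":0.47},{"claw":8.5,"dp":[-15,-40,0.3],"spin":0.47},{"claw":8.5,"dp":[-15,-40,0.3],"spin":0.47},{"claw":8.5,"dp":[-15,-40,0.3],"spin":0.47},{"claw":8.5,"dp":[-15,-40,0.3],"spin":0.47},{"claw":8.5,"dp":[-15,-40,0.3],"spin":0.47},{"claw":8.5,"dp":[-15,-40,0.3],"spin":0.47},{"claw":8.5,"dp":[-15,-40,0.3],"spin":0.47},{"claw":8.5,"dp":[-15,-40,0.3],"spin":0.47}]'
cat > look.py <<'E'
import sys
from station import manip
from h import *
n=sys.argv[1]; s=manip.get_state(); c=manip.camera("wrist"); info(s)
cv2.imwrite(f"pics/{n}.png",c["image"]); np.savez(n+".npz",image=c["image"],K=c["mtx"],T=wristT(s,c["T_tool_cam"]),pos=s["ee_pos"],rot=s["ee_rot"])
E
python3 look.py w1
```

```text
clock: 1.35
ee_pos: [0.4864, -0.288, 0.2498]
ee_rot: [-1.966, 2.451, 0.002]
contact_force: [-0.1, -0.2, 0.8]
opening: 0.0852
t1.35 pos [ 486.4 -288.   249.8] xang -1.790 tilt [-0.0007  0.001 ] F [-0.09 -0.19  0.76] Mo [ 0.001 -0.009  0.   ] q6 2.825 q1 -0.535 op 85.2
```

View pics/w1.png

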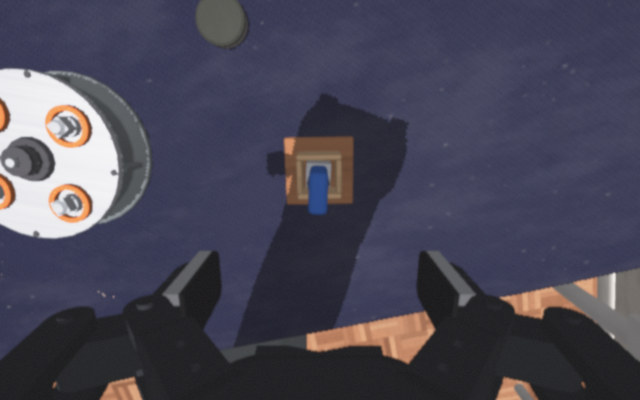

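The wrist view shows the holder foot at (285-353,137-205), aligned with the tool, with the blue grip at (318,190).

```bash
python3 - <<'E'
from h import *
c=np.load("w1.npz");im=c["image"];K,T=c["K"],c["T"]
m=hsvmask(im,(3,60,40),(25,255,255));m[:,:260]=0;m[:,370:]=0;m[:120]=0;m[220:]=0
r=cv2.minAreaRect(np.argwhere(m)[:,::-1].astype(np.float32));print("foot",r,cast(K,T,r[0],.01))
b=cast(K,T,cv2.boxPoints(r),.008);print(b[:,:2].round(4),[np.linalg.norm(b[i]-b[i-1]).round(4) for i in range(4)])
m=hsvmask(im,(100,150,30),(128,255,255));m[:,:260]=0;m[:,370:]=0;m[:140]=0;m[230:]=0
m=cv2.bitwise_and(m,hsvmask(im,(100,170,60),(128,255,255)))
print("grip bbox",cv2.boundingRect(m))
hsv=cv2.cvtColor(im,cv2.COLOR_BGR2HSV)
cv2.imwrite("pics/c2.png",cv2.resize(im[130:225,270:370],None,fx=6,fy=6,interpolation=cv2.INTER_CUBIC))
E
```

```text
foot ((318.9789733886719, 170.01107788085938), (67.41027069091797, 69.34600830078125), 88.78113555908203) [[ 0.4893454  -0.28749247  0.01      ]]
[[ 0.5324 -0.2579]
 [ 0.5178 -0.3313]
 [ 0.4432 -0.3186]
 [ 0.4586 -0.241 ]] [np.float64(0.0757), np.float64(0.0749), np.float64(0.0756), np.float64(0.0791)]
grip bbox (311, 169, 15, 44)
```

View pics/c2.png

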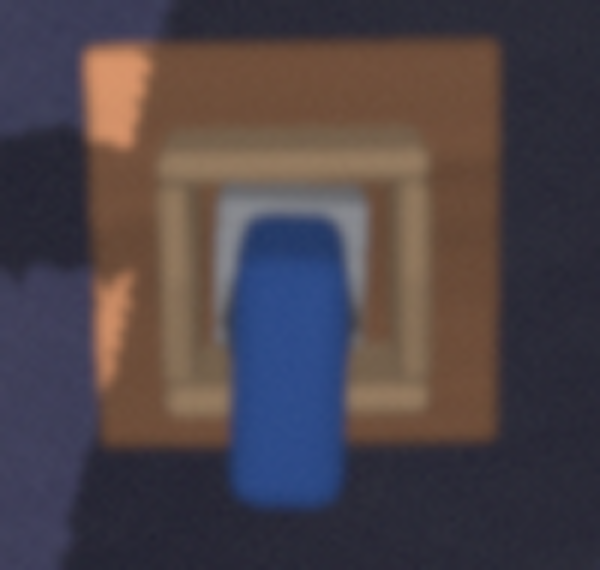

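```bash
python3 - <<'E'
from h import *
from station import manip
c=np.load("w1.npz");K,T=c["K"],c["T"]
q=lambda x,y:(270+x/6-.4,130+y/6-.4)
P=cast(K,T,[q(238,262),q(342,262),q(345,505),q(232,505)],.1105);print(P.round(4));g=P.mean(0);print("grip top",g,np.linalg.norm(P[0]-P[1]),np.linalg.norm(P[1]-P[2]))
u=P[2]+P[3]-P[0]-P[1];print("long dir ang",np.arctan2(u[1],u[0]))
s=manip.get_state();g[2]=.0895+.003;dp(s,g);
w=cast(K,T,[q(160,150),q(430,150),q(428,413),q(166,413)],.04);print("rim",w.mean(0),w.round(4))
# socket base/shoulder
E
```

```text
[[ 0.5055 -0.2831  0.1105]
 [ 0.5026 -0.2966  0.1105]
 [ 0.4694 -0.2899  0.1105]
 [ 0.4727 -0.2747  0.1105]]
grip top [ 0.48755799 -0.28608871  0.1105    ] 0.013820784938825078 0.033829448532568425
long dir ang 2.916838736798341
dp cm [-0.24 -0.09 15.75]
rim [ 0.48753791 -0.28703649  0.04      ] [[ 0.5145 -0.2698  0.04  ]
 [ 0.5048 -0.3137  0.04  ]
 [ 0.4605 -0.3044  0.04  ]
 [ 0.4703 -0.2603  0.04  ]]
```

```bash
python3 -m handwheel '[{"claw":8.5,"dp":[-0.2,-0.1,4],"spin":0},{"claw":8.5,"dp":[-0.2,-0.1,8],"spin":0},{"claw":8.5,"dp":[-0.2,-0.1,12],"spin":0},{"claw":8.5,"dp":[-0.2,-0.1,14.5],"spin":0},{"claw":8.5,"dp":[-0.2,-0.1,15.7],"spin":0},{"claw":8.5,"dp":[-0.2,-0.1,15.7],"spin":0},{"claw":4,"dp":[-0.2,-0.1,15.7],"spin":0},{"claw":2,"dp":[-0.2,-0.1,15.7],"spin":0},{"claw":1,"dp":[-0.2,-0.1,15.7],"spin":0},{"claw":1,"dp":[-0.2,-0.1,15.7],"spin":0},{"claw":1,"dp":[-0.2,-0.1,15.7],"spin":0},{"claw":1,"dp":[-0.2,-0.1,15.7],"spin":0},{"claw":1,"dp":[-0.2,-0.1,15.7],"spin":0},{"claw":1,"dp":[-0.2,-0.1,15.7],"spin":0}]'; python3 look.py w2
```

```text
clock: 2.8
ee_pos: [0.4878, -0.2865, 0.0936]
ee_rot: [-1.965, 2.451, 0.0]
contact_force: [-1.3, 1.0, 4.8]
opening: 0.0153
t2.80 pos [ 487.8 -286.5   93.6] xang -1.790 tilt [0.0004 0.0005] F [-1.31  1.04  4.84] Mo [0.231 0.204 0.06 ] q6 2.830 q1 -0.531 op 15.3
```

View pics/w2.png

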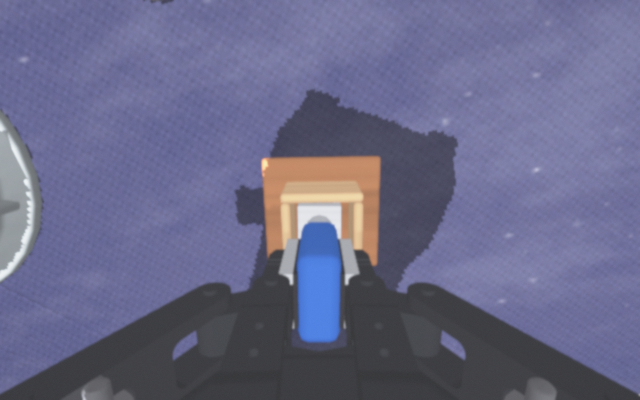

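```bash
python3 - <<'E'
from h import *
from station import manip
c=np.load("top0.npz");im=c["image"];K,T=c["mtx"],c["extrinsics"]
q=lambda x,y:(290+x/5-.4,165+y/5-.4)
P=cast(K,T,[q(182,120),q(313,173),q(260,303),q(128,248)],.066);print(P.round(4),P.mean(0),np.linalg.norm(P-P.mean(0),axis=1),np.arctan2(*(P-P.mean(0)).T[[1,0]]))
s=manip.get_state();info(s);dp(s,(P.mean(0)[0],P.mean(0)[1]-.12,.22))
E
```

```text
[[ 0.6143 -0.0086  0.066 ]
 [ 0.5864 -0.0768  0.066 ]
 [ 0.5186 -0.049   0.066 ]
 [ 0.5471  0.0193  0.066 ]] [ 0.56658719 -0.02878133  0.066     ] [0.05179842 0.05194865 0.05209193 0.05191914] [ 0.39949696 -1.17968974 -2.74272531  1.9562448 ]
t2.85 pos [ 487.8 -286.5   93.6] xang -1.790 tilt [0.0003 0.0005] F [-1.67 -0.06  5.6 ] Mo [0.179 0.207 0.066] q6 2.830 q1 -0.531 op 15.2
dp cm [-15.16  -4.7  -12.63]
```

```bash
python3 -m handwheel '[{"claw":1,"dp":[0,0,-3],"spin":0},{"claw":1,"dp":[0,0,-7],"spin":0},{"claw":1,"dp":[0,0,-10],"spin":0},{"claw":1,"dp":[0,0,-13],"spin":0},{"claw":1,"dp":[0,0,-13],"spin":0}]'
```

```text
clock: 3.35
ee_pos: [0.4887, -0.2871, 0.2275]
ee_rot: [-1.963, 2.449, -0.008]
contact_force: [-0.3, -0.5, -1.8]
opening: 0.0152
```

```bash
python3 -m handwheel '[{"claw":1,"dp":[-3,-1,0],"spin":-0.2},{"claw":1,"dp":[-6,-2,0],"spin":-0.35},{"claw":1,"dp":[-9,-3,0],"spin":-0.5},{"claw":1,"dp":[-12,-4,0],"spin":-0.65},{"claw":1,"dp":[-15.1,-4.7,0],"spin":-0.8},{"claw":1,"dp":[-15.1,-4.7,0],"spin":-0.95},{"claw":1,"dp":[-15.1,-4.7,0],"spin":-1.1},{"claw":1,"dp":[-15.1,-4.7,0],"spin":-1.25},{"claw":1,"dp":[-15.1,-4.7,0],"spin":-1.4},{"claw":1,"dp":[-15.1,-4.7,0],"spin":-1.5},{"claw":1,"dp":[-15.1,-4.7,0],"spin":-1.571},{"claw":1,"dp":[-15.1,-4.7,0],"spin":-1.571},{"claw":1,"dp":[-15.1,-4.7,0],"spin":-1.571}]'; python3 look.py w3
```

```text
clock: 4.65
ee_pos: [0.5672, -0.1499, 0.2265]
ee_rot: [3.121, -0.347, 0.006]
contact_force: [0.7, 0.0, -1.9]
opening: 0.0153
t4.65 pos [ 567.2 -149.9  226.5] xang -0.221 tilt [ 0.0037 -0.0019] F [ 0.73  0.03 -1.88] Mo [ 0.002  0.035 -0.01 ] q6 1.534 q1 -0.258 op 15.3
```

View pics/w3.png

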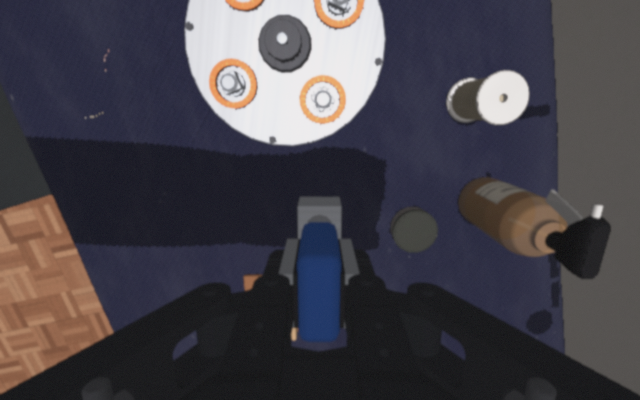

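```bash
python3 -m handwheel '[{"claw":1,"dp":[0,-3,0],"spin":0},{"claw":1,"dp":[0,-6,0],"spin":0},{"claw":1,"dp":[0,-6,0],"spin":0},{"claw":1,"dp":[0,-6,0],"spin":0},{"claw":1,"dp":[0,-6,0],"spin":0}]'; python3 look.py w4; python3 - <<'E'
from h import *
c=np.load("w4.npz");im=c["image"];K,T=c["K"],c["T"]
ctr=np.array([.5666,-.0288]);r=.052
A=[.3995+i*np.pi/2 for i in range(4)]
tiles=[]
for a in A:
    P=np.r_[ctr+r*np.array([np.cos(a),np.sin(a)]),.066]
    u=proj(K,T,P)[0];print(np.round(P,4),u.round(1))
    x,y=np.int32(u); t=cv2.copyMakeBorder(im,60,60,60,60,cv2.BORDER_CONSTANT)[y+60-34:y+60+34,x+60-34:x+60+34]
    tiles.append(cv2.resize(t,(290,290),interpolation=cv2.INTER_CUBIC))
cv2.imwrite("pics/t4.png",np.vstack([np.hstack(tiles[:2]),np.hstack(tiles[2:])]))
m=hsvmask(im,(5,120,120),(20,255,255))
n,l,st,ce=cv2.connectedComponentsWithStats(m)
for i in range(1,n):
    if st[i,4]>150 and st[i,0]<500:
        p=np.argwhere(l==i)[:,::-1].astype(np.float32);e=cv2.fitEllipse(cv2.convexHull(p));print(st[i],np.round(e[0],1),np.round(e[1],1),cast(K,T,e[0],.066).round(4))
E
```

```text
clock: 5.2
ee_pos: [0.5803, -0.0919, 0.2266]
ee_rot: [3.12, -0.348, 0.006]
contact_force: [-0.3, 0.2, -2.3]
opening: 0.0154
t5.20 pos [580.3 -91.9 226.6] xang -0.222 tilt [ 0.0037 -0.0022] F [-0.26  0.24 -2.32] Mo [ 0.026 -0.009  0.048] q6 1.637 q1 -0.156 op 15.4
[ 0.6145 -0.0086  0.066 ] [337.3  83.8]
[0.5464 0.0191 0.066 ] [246.2  67.7]
[ 0.5187 -0.049   0.066 ] [236.9 158.9]
[ 0.5868 -0.0767  0.066 ] [322.1 172.8]
[224  42  47  49 689] [246.8  65.9] [45.4 50.2] [[0.5472 0.0203 0.066 ]]
[315  59  45  48 554] [337.4  82.1] [44.6 47.5] [[ 0.6149 -0.0074  0.066 ]]
[216 136  44  43 541] [237.4 156.6] [42.  44.3] [[ 0.5197 -0.0472  0.066 ]]
[301 150  43  42 445] [321.9 170.9] [42. 42.] [[ 0.5871 -0.0751  0.066 ]]
[   0  232   73   62 1445] [ 37.1 266.9] [62.4 72.8] [[ 0.3093 -0.1048  0.066 ]]
[   3  304   94   65 2277] [ 50.  331.9] [67.3 89. ] [[ 0.2909 -0.1726  0.066 ]]
```

View pics/w4.png

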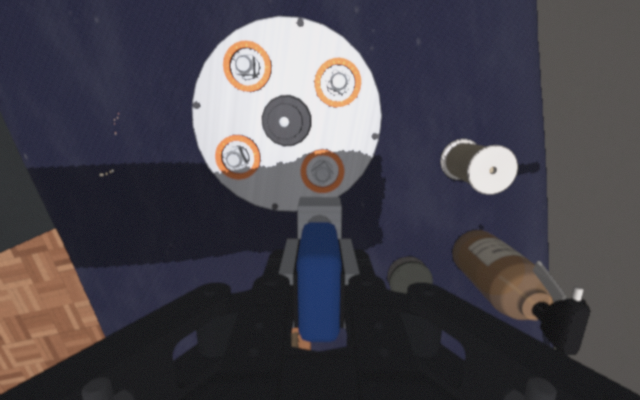

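View pics/t4.png

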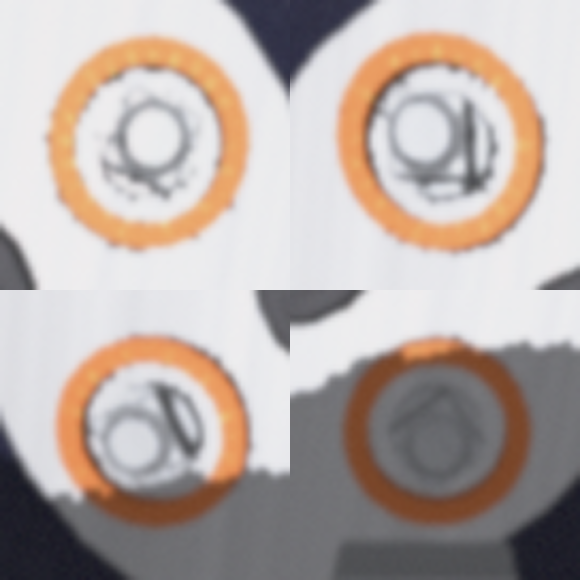

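```bash
python3 -m handwheel '[{"claw":1,"dp":[0,1,1],"spin":0},{"claw":1,"dp":[0,2,3],"spin":0},{"claw":1,"dp":[0,3,4],"spin":0},{"claw":1,"dp":[0,3,4],"spin":0},{"claw":1,"dp":[0,3,4],"spin":0}]'; python3 look.py w5
cat > tiles.py <<'E'
import sys
from h import *
n=sys.argv[1];c=np.load(n+".npz");im=c["image"];K,T=c["K"],c["T"]
ctr=np.array([.5669,-.0280]);r=.052
tiles=[]
for i in range(4):
    a=.3995+i*np.pi/2
    # rectify patch at head plane z=.075, 40mm square, world axes: right=+x, up=+y
    P=np.r_[ctr+r*np.array([np.cos(a),np.sin(a)]),.077]
    h=.014; q=np.float32(proj(K,T,P+np.array([[-h,h,0],[h,h,0],[h,-h,0],[-h,-h,0]])))
    H=cv2.getPerspectiveTransform(q,np.float32([[0,0],[290,0],[290,290],[0,290]]))
    t=cv2.warpPerspective(im,H,(290,290),flags=cv2.INTER_CUBIC)
    g=cv2.cvtColor(t,cv2.COLOR_BGR2GRAY); g=cv2.createCLAHE(4,(3,3)).apply(g)
    g=cv2.cvtColor(g,cv2.COLOR_GRAY2BGR); cv2.putText(g,str(i),(5,25),0,.8,(0,0,255),2); tiles.append(g)
cv2.imwrite(f"pics/{n}t.png",np.vstack([np.hstack(tiles[:2]),np.hstack(tiles[2:])]))
E
python3 tiles.py w5
```

```text
clock: 5.75
ee_pos: [0.5736, -0.122, 0.1868]
ee_rot: [3.12, -0.351, 0.006]
contact_force: [-0.5, -0.4, -2.1]
opening: 0.0155
t5.75 pos [ 573.6 -122.   186.8] xang -0.224 tilt [ 0.0037 -0.0021] F [-0.51 -0.42 -2.11] Mo [-0.003 -0.014  0.007] q6 1.585 q1 -0.209 op 15.5
```

View pics/w5.png

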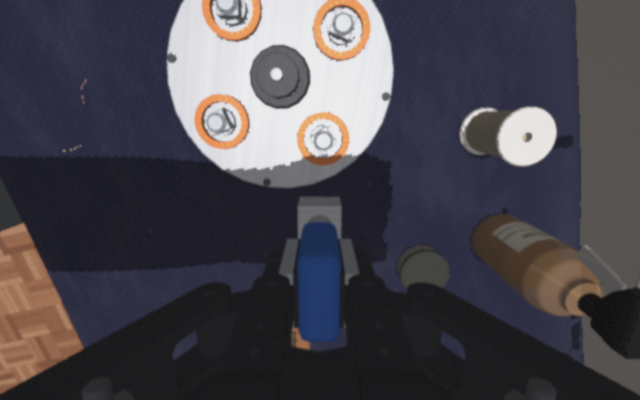

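View pics/w5t.png

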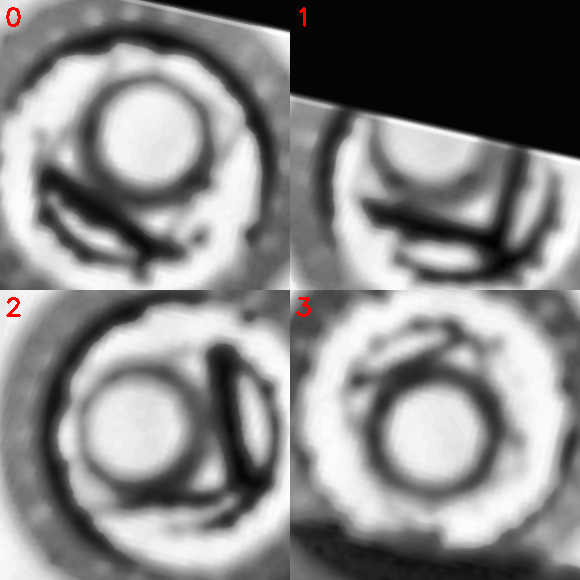

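```bash
python3 -m handwheel '[{"claw":1,"dp":[0,-1.5,0],"spin":0},{"claw":1,"dp":[0,-2.5,0],"spin":0},{"claw":1,"dp":[0,-2.5,0],"spin":0},{"claw":1,"dp":[0,-2.5,0],"spin":0}]'; python3 look.py w6; python3 tiles.py w6
```

```text
clock: 6.2
ee_pos: [0.5797, -0.0966, 0.1875]
ee_rot: [3.12, -0.347, 0.008]
contact_force: [-0.6, -0.1, -2.1]
opening: 0.0153
t6.20 pos [579.7 -96.6 187.5] xang -0.222 tilt [ 0.0048 -0.0024] F [-0.56 -0.06 -2.11] Mo [-0.001  0.018  0.004] q6 1.628 q1 -0.164 op 15.3
```

View pics/w6t.png

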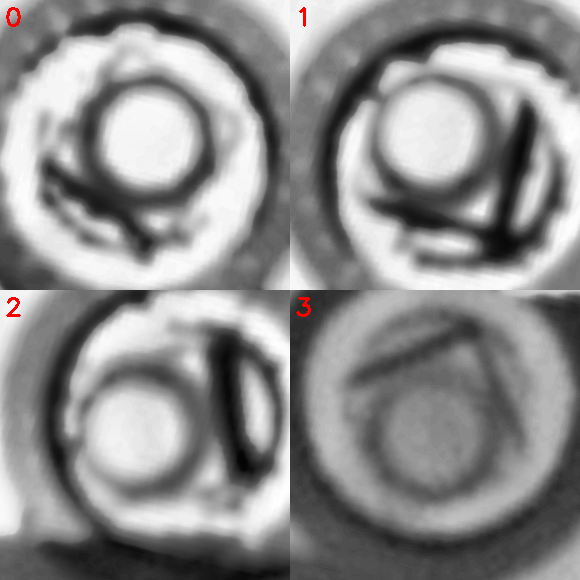

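```bash
python3 - <<'E'
from h import *
from station import manip
c=np.load("w6.npz");im=c["image"];K,T=c["K"],c["T"]
ctr=np.array([.5669,-.0280]);r=.052
D=[(147,137),(143,133),(142,140),(143,142)]
out=[]
for i in range(4):
    a=.3995+i*np.pi/2; P=np.r_[ctr+r*np.array([np.cos(a),np.sin(a)]),.077]
    p=P+np.r_[(D[i][0]-145)*.028/290,-(D[i][1]-145)*.028/290,0]
    out.append(cast(K,T,proj(K,T,p),.08)[0])
out=np.array(out);print(out.round(4),out.mean(0),np.linalg.norm(out-out.mean(0),axis=1),np.arctan2(*(out-out.mean(0)).T[[1,0]]))
Tt=np.eye(4);Tt[:3,:3]=R.from_rotvec(c["rot"]).as_matrix();Tt[:3,3]=c["pos"]
loc=np.array([[-13,-13,87],[13,-13,87],[-13,-13,60],[13,-13,60],[-8,-18,65-21+3-44],[8,-18,3-21]])/1000
print(proj(K,T,loc@Tt[:3,:3].T+Tt[:3,3]))
cv2.imwrite("pics/c6.png",cv2.resize(im[180:260,270:370],None,fx=7,fy=7,interpolation=cv2.INTER_CUBIC))
E
```

```text
[[ 0.6147 -0.0073  0.08  ]
 [ 0.5471  0.0204  0.08  ]
 [ 0.5197 -0.0475  0.08  ]
 [ 0.587  -0.075   0.08  ]] [ 0.56712181 -0.02735991  0.08      ] [0.05164673 0.05179122 0.05155221 0.05164814] [ 0.39886737  1.96798921 -2.73994493 -1.17544191]
[[299.66674917 198.38879418]
 [339.66528445 198.40730944]
 [297.08183807 210.44065551]
 [342.60936046 210.46038289]
 [300.50587918 239.7899317 ]
 [344.46049384 263.08992876]]
```

View pics/c6.png

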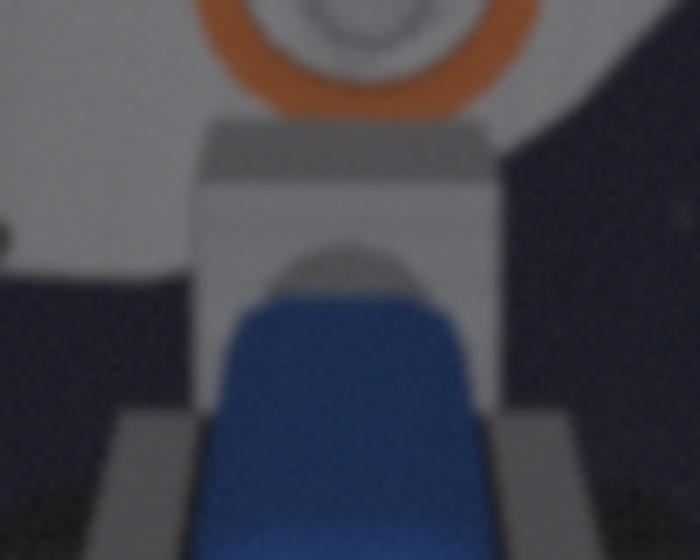

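```bash
python3 - <<'E'
from h import *
from station import manip
s=manip.get_state();info(s);dp(s,(.5743,.0141,.192))
E
```

```text
t6.25 pos [579.6 -96.9 187.4] xang -0.222 tilt [ 0.0047 -0.0024] F [-0.32  0.53 -2.27] Mo [-0.013 -0.027  0.002] q6 1.628 q1 -0.165 op 15.4
dp cm [ -2.96 -10.72  -0.49]
```

```bash
python3 -m handwheel '[{"claw":1,"dp":[-0.5,-1.5,-0.5],"spin":-0.15},{"claw":1,"dp":[-1,-3.5,-1],"spin":-0.3},{"claw":1,"dp":[-1.6,-5.5,-1],"spin":-0.45},{"claw":1,"dp":[-2.2,-7.5,-1],"spin":-0.6},{"claw":1,"dp":[-2.6,-9,-1],"spin":-0.75},{"claw":1,"dp":[-3,-10.7,-1],"spin":-0.9},{"claw":1,"dp":[-3,-10.7,-1],"spin":-1.05},{"claw":1,"dp":[-3,-10.7,-1],"spin":-1.2},{"claw":1,"dp":[-3,-10.7,-1],"spin":-1.35},{"claw":1,"dp":[-3,-10.7,-0.8],"spin":-1.5},{"claw":1,"dp":[-3,-10.7,-0.5],"spin":-1.566},{"claw":1,"dp":[-3,-10.7,-0.5],"spin":-1.566},{"claw":1,"dp":[-3,-10.7,-0.5],"spin":-1.566}]'; python3 look.py w7
cat > rel.py <<'E'
# rectified tile in TOOL axes of the head nearest in front of key; usage rel.py name screwidx
import sys
from h import *
n=sys.argv[1];i=int(sys.argv[2]);c=np.load(n+".npz");im=c["image"];K,T=c["K"],c["T"]
a=.3995+i*np.pi/2; P=np.array([.5671+.052*np.cos(a),-.0274+.052*np.sin(a),.077])
M=R.from_rotvec(c["rot"]).as_matrix();h=.014
q=np.float32(proj(K,T,P+np.array([[-h,-h,0],[h,-h,0],[h,h,0],[-h,h,0]])@M.T))
H=cv2.getPerspectiveTransform(q,np.float32([[0,0],[290,0],[290,290],[0,290]]))
g=cv2.cvtColor(cv2.warpPerspective(im,H,(290,290),flags=cv2.INTER_CUBIC),cv2.COLOR_BGR2GRAY);g=cv2.createCLAHE(4,(3,3)).apply(g)
o=cv2.resize(im[60:260,220:420],(500,500),interpolation=cv2.INTER_CUBIC)
out=np.zeros((500,790,3),np.uint8);out[:,:500]=o;out[:290,500:]=g[:,:,None];cv2.imwrite(f"pics/{n}r.png",out)
print("pred head px top",proj(K,T,P+[0,0,.003]),"crop", (proj(K,T,P+[0,0,.003])-[220,60])*2.5)
E
python3 rel.py w7 1
```

```text
clock: 7.55
ee_pos: [0.5738, 0.0139, 0.1922]
ee_rot: [2.457, 1.95, 0.003]
contact_force: [-0.2, 1.0, -2.8]
opening: 0.0152
t7.55 pos [573.8  13.9 192.2] xang 1.341 tilt [ 0.0046 -0.0024] F [-0.2   0.96 -2.8 ] Mo [0.027 0.048 0.011] q6 0.255 q1 0.025 op 15.2
pred head px top [[317.16366704 167.56612693]] crop [[242.90916759 268.91531733]]
```

View pics/w7r.png

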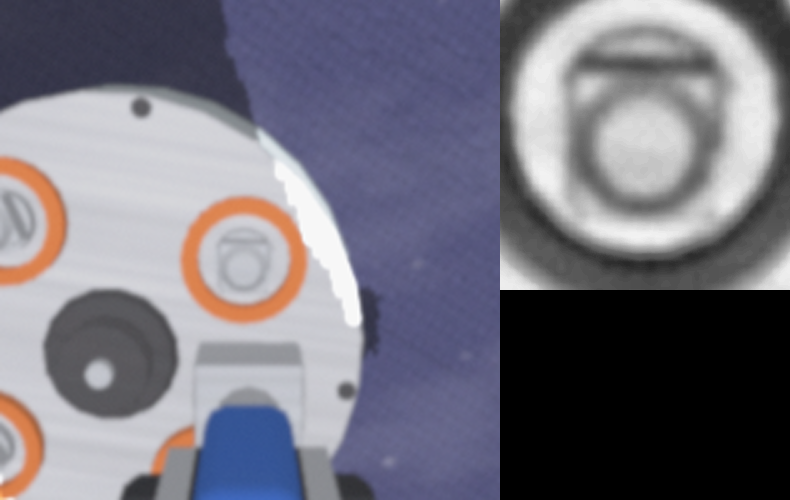

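```bash
cat > goal.py <<'E'
import sys
from station import manip
from h import *
i=int(sys.argv[1]);z=float(sys.argv[2]);s=manip.get_state();info(s)
M=R.from_rotvec(s["ee_rot"]).as_matrix();a=.3995+i*np.pi/2
xa=float(sys.argv[3]) if len(sys.argv)>3 else np.arctan2(M[1,0],M[0,0])
ty=np.array([np.sin(xa),-np.cos(xa),0])  # tool y for xang
back=float(sys.argv[4]) if len(sys.argv)>4 else 0
P=np.array([.5671+.052*np.cos(a),-.0274+.052*np.sin(a),z])+(.0007+back)*ty
dp(s,P); sp=-(xa-np.arctan2(M[1,0],M[0,0]));print("spin",round(sp,3))
E
python3 goal.py 1 .1535
```

```text
t7.60 pos [573.9  13.9 192.2] xang 1.341 tilt [ 0.0047 -0.0024] F [ 0.33 -0.36 -2.42] Mo [ 0.013 -0.012  0.003] q6 0.255 q1 0.025 op 15.5
dp cm [ 0.03 -2.73  3.86]
spin -0.0
```

```bash
python3 -m handwheel '[{"claw":1,"dp":[0,-1.5,0],"spin":0},{"claw":1,"dp":[0,-2.7,0.5],"spin":0},{"claw":1,"dp":[0,-2.7,1.2],"spin":0},{"claw":1,"dp":[0,-2.7,1.8],"spin":0},{"claw":1,"dp":[0,-2.7,2.2],"spin":0},{"claw":1,"dp":[0,-2.7,2.5],"spin":0},{"claw":1,"dp":[0,-2.7,2.7],"spin":0},{"claw":1,"dp":[0,-2.7,2.9],"spin":0},{"claw":1,"dp":[0,-2.7,2.9],"spin":0}]'; python3 goal.py 1 .1535
```

```text
clock: 8.5
ee_pos: [0.5478, 0.0199, 0.1629]
ee_rot: [2.457, 1.95, 0.003]
contact_force: [-0.7, -0.1, -2.3]
opening: 0.0153
t8.50 pos [547.8  19.9 162.9] xang 1.341 tilt [ 0.0045 -0.0025] F [-0.7  -0.14 -2.35] Mo [ 0.008  0.036 -0.012] q6 0.267 q1 0.038 op 15.3
dp cm [ 0.04 -0.03  0.94]
spin -0.0
```

```bash
python3 -m handwheel '[{"claw":1,"dp":[0,0,0.3],"spin":0},{"claw":1,"dp":[0,0,0.6],"spin":0},{"claw":1,"dp":[0,0,0.8],"spin":0},{"claw":1,"dp":[0,0,0.8],"spin":0}]'; python3 goal.py 1 .1535;  python3 -m handwheel '[{"claw":1,"dp":[0,0,0.1],"spin":0},{"claw":1,"dp":[0,0,0.15],"spin":0}]'; python3 goal.py 1 .1535
```

```text
clock: 8.9
ee_pos: [0.5476, 0.0199, 0.1544]
ee_rot: [2.458, 1.95, 0.002]
contact_force: [-1.0, 0.7, -2.0]
opening: 0.0156
t8.90 pos [547.6  19.9 154.4] xang 1.341 tilt [ 0.0039 -0.0024] F [-0.98  0.74 -2.01] Mo [ 0.041  0.034 -0.002] q6 0.267 q1 0.038 op 15.6
dp cm [ 0.04 -0.02  0.09]
spin -0.0
clock: 9.1
ee_pos: [0.5477, 0.0199, 0.1531]
ee_rot: [2.457, 1.95, 0.003]
contact_force: [-0.3, 0.2, 0.0]
opening: 0.0154
t9.10 pos [547.7  19.9 153.1] xang 1.341 tilt [ 0.0043 -0.0024] F [-0.32  0.2   0.01] Mo [ 0.034  0.099 -0.037] q6 0.267 q1 0.038 op 15.4
dp cm [ 0.03 -0.03 -0.04]
spin -0.0
```

```bash
cat > st.py <<'E'
from station import manip
from h import *
info(manip.get_state())
E
python3 -m handwheel '[{"claw":1,"dp":[0,0,0],"spin":0.08},{"claw":1,"dp":[0,0,0],"spin":0.16}]' >/dev/null; python3 st.py
python3 -m handwheel '[{"claw":1,"dp":[0,0,0],"spin":0.08},{"claw":1,"dp":[0,0,0],"spin":0.1}]' >/dev/null; python3 st.py
python3 -m handwheel '[{"claw":1,"dp":[0,0,0],"spin":0.06}]' >/dev/null; python3 st.py
python3 -m handwheel '[{"claw":1,"dp":[0,0,0],"spin":0.06}]' >/dev/null; python3 st.py
```

```text
t9.30 pos [547.9  19.5 153.4] xang 1.178 tilt [ 0.0049 -0.0035] F [-0.58 -2.44 -0.17] Mo [-0.645  0.008  0.077] q6 0.430 q1 0.037 op 15.5
t9.50 pos [547.7  19.2 153.5] xang 1.076 tilt [ 0.0046 -0.0041] F [-0.67 -1.88 -1.17] Mo [-0.581  0.421  0.077] q6 0.532 q1 0.037 op 15.2
t9.60 pos [547.4  19.1 153.5] xang 1.016 tilt [ 0.0041 -0.0044] F [-1.34 -0.79 -1.95] Mo [-0.23   0.507  0.087] q6 0.591 q1 0.037 op 15.5
t9.70 pos [547.2  19.  153.5] xang 0.956 tilt [ 0.0036 -0.0046] F [-1.6  -1.52 -0.62] Mo [-0.245  0.556  0.043] q6 0.652 q1 0.037 op 15.2
```

```bash
for k in 1; do python3 -m handwheel '[{"claw":1,"dp":[0,0,0.02],"spin":0.06}]' >/dev/null; python3 st.py
python3 -m handwheel '[{"claw":1,"dp":[0,0,0.02],"spin":0.06}]' >/dev/null; python3 st.py;python3 -m handwheel '[{"claw":1,"dp":[0,0,0],"spin":0.06}]' >/dev/null; python3 st.py; done
```

```text
t9.80 pos [547.   19.  153.3] xang 0.895 tilt [ 0.0031 -0.0046] F [-1.16 -0.08 -0.55] Mo [-0.165  0.43   0.015] q6 0.713 q1 0.037 op 15.5
t9.90 pos [546.9  19.  153.2] xang 0.834 tilt [ 0.0031 -0.0046] F [-0.2  -0.41  0.14] Mo [-0.128  0.25  -0.   ] q6 0.773 q1 0.037 op 15.3
t10.00 pos [546.8  19.  153.3] xang 0.774 tilt [ 0.0031 -0.0045] F [-0.43  0.22 -1.16] Mo [-0.152  0.283  0.065] q6 0.834 q1 0.037 op 15.4
```

```bash
python3 -m handwheel '[{"claw":1,"dp":[0,0,0],"spin":0.05}]' >/dev/null; python3 st.py
python3 -m handwheel '[{"claw":1,"dp":[0,0,0],"spin":0.05}]' >/dev/null; python3 st.py;python3 -m handwheel '[{"claw":1,"dp":[0,0,0],"spin":0.05}]' >/dev/null; python3 st.py
```

```text
t10.10 pos [546.8  19.  153.4] xang 0.723 tilt [ 0.0031 -0.0045] F [-1.32 -1.36 -0.33] Mo [-0.159  0.319  0.056] q6 0.885 q1 0.037 op 15.1
t10.20 pos [546.7  19.1 153.5] xang 0.673 tilt [ 0.0031 -0.0044] F [-0.65 -1.14 -0.39] Mo [-0.204  0.232  0.16 ] q6 0.935 q1 0.037 op 15.5
t10.30 pos [546.7  19.1 153.5] xang 0.623 tilt [ 0.0031 -0.0044] F [ 0.37 -0.75 -0.58] Mo [-0.159  0.241  0.257] q6 0.985 q1 0.037 op 15.6
```

```bash
python3 -m handwheel '[{"claw":1,"dp":[0,0,0],"spin":0.04}]' >/dev/null; python3 st.py
python3 -m handwheel '[{"claw":1,"dp":[0,0,0],"spin":0.04}]' >/dev/null; python3 st.py;python3 -m handwheel '[{"claw":1,"dp":[0,0,0],"spin":0.05}]' >/dev/null; python3 st.py;python3 -m handwheel '[{"claw":1,"dp":[0,0,0],"spin":0.05}]' >/dev/null; python3 st.py
```

```text
t10.40 pos [546.7  19.1 153.6] xang 0.583 tilt [ 0.0031 -0.0044] F [-0.54 -0.18 -1.7 ] Mo [-0.144  0.189  0.237] q6 1.025 q1 0.037 op 15.3
t10.50 pos [546.7  19.2 153.6] xang 0.544 tilt [ 0.0031 -0.0045] F [-1.14 -0.43 -1.56] Mo [-0.223  0.186  0.273] q6 1.064 q1 0.037 op 15.6
t10.60 pos [546.7  19.2 153.7] xang 0.494 tilt [ 0.0032 -0.0045] F [-1.19 -1.21 -1.62] Mo [-0.25   0.197  0.318] q6 1.114 q1 0.037 op 15.4
t10.70 pos [546.7  19.2 153.8] xang 0.444 tilt [ 0.0033 -0.0046] F [-0.59 -0.1  -1.39] Mo [-0.214  0.12   0.242] q6 1.164 q1 0.037 op 15.4
```

```bash
python3 -m handwheel '[{"claw":1,"dp":[0,0,0.03],"spin":0.1},{"claw":1,"dp":[0,0,0.03],"spin":0.2},{"claw":1,"dp":[0,0,0.03],"spin":0.3},{"claw":1,"dp":[0,0,0.03],"spin":0.38},{"claw":1,"dp":[0,0,0.03],"spin":0.4}]' >/dev/null; python3 st.py; python3 look.py w8
```

```text
t11.20 pos [546.7  19.3 153.5] xang 0.044 tilt [ 0.0033 -0.0044] F [-0.06 -0.43  0.23] Mo [-0.034  0.213  0.287] q6 1.564 q1 0.037 op 15.3
t11.20 pos [546.7  19.3 153.5] xang 0.044 tilt [ 0.0033 -0.0044] F [-0.06 -0.43  0.23] Mo [-0.034  0.213  0.287] q6 1.564 q1 0.037 op 15.3
```

View pics/w8.png

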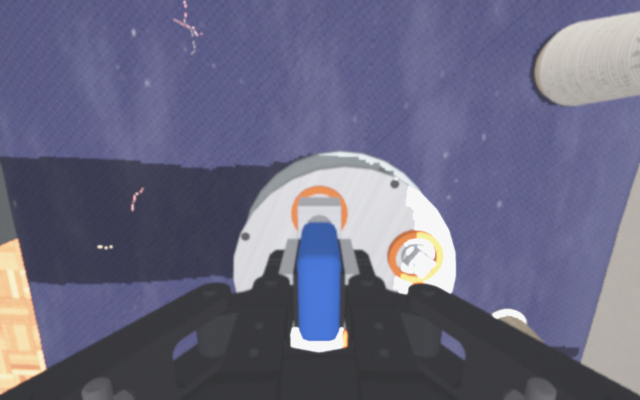

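```bash
python3 -m handwheel '[{"claw":1,"dp":[0,0,0],"spin":-0.12},{"claw":1,"dp":[0,0,-0.1],"spin":-0.22},{"claw":1,"dp":[0,0,-1],"spin":-0.22},{"claw":1,"dp":[0,0,-2.5],"spin":-0.22},{"claw":1,"dp":[0,2.5,-3.8],"spin":-0.22},{"claw":1,"dp":[0,2.8,-3.8],"spin":-0.22},{"claw":1,"dp":[0,2.8,-3.8],"spin":-0.22}]'; python3 look.py w9; python3 rel.py w9 1; python3 goal.py 3 .192 .384 .028
```

```text
clock: 11.95
ee_pos: [0.5482, -0.0089, 0.1927]
ee_rot: [3.11, 0.411, 0.007]
contact_force: [0.3, 0.2, -2.0]
opening: 0.0153
t11.95 pos [548.2  -8.9 192.7] xang 0.263 tilt [ 0.0048 -0.0043] F [ 0.26  0.2  -2.02] Mo [-0.007 -0.028  0.024] q6 1.294 q1 -0.014 op 15.3
pred head px top [[326.85715595 167.20687215]] crop [[267.14288988 268.01718038]]
t12.00 pos [547.9  -8.5 192. ] xang 0.263 tilt [ 0.0038 -0.0041] F [-0.26  0.61 -2.85] Mo [0.01  0.054 0.028] q6 1.294 q1 -0.014 op 15.5
dp cm [ 2.41 10.32  0.06]
spin -0.121
```

View pics/w9r.png

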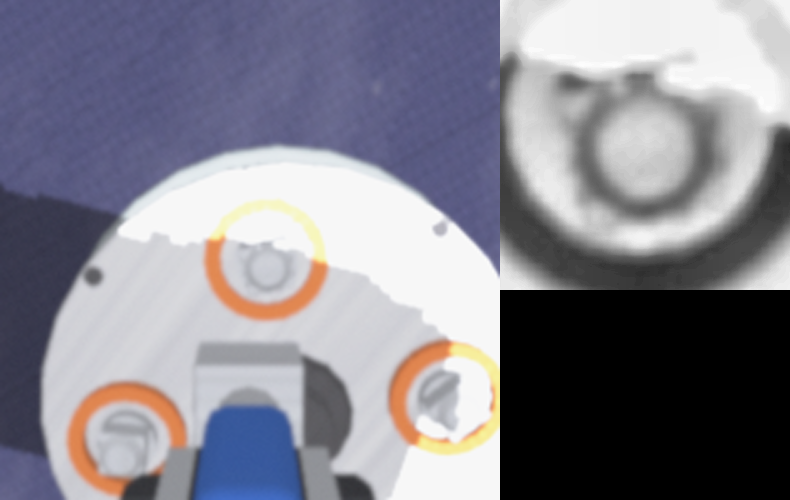

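```bash
python3 -m handwheel '[{"claw":1,"dp":[0.6,2.5,0],"spin":-0.12},{"claw":1,"dp":[1.4,6,0],"spin":-0.12},{"claw":1,"dp":[2.2,9,0],"spin":-0.12},{"claw":1,"dp":[2.4,10.3,0],"spin":-0.12},{"claw":1,"dp":[2.4,10.3,0],"spin":-0.12},{"claw":1,"dp":[2.4,10.3,0],"spin":-0.12}]'; python3 look.py w10; python3 rel.py w10 3
```

```text
clock: 12.6
ee_pos: [0.5975, -0.101, 0.1921]
ee_rot: [3.08, 0.597, 0.003]
contact_force: [0.3, -0.2, -1.0]
opening: 0.0153
t12.60 pos [ 597.5 -101.   192.1] xang 0.383 tilt [ 0.0026 -0.0035] F [ 0.31 -0.18 -0.99] Mo [-0.003  0.017 -0.002] q6 1.022 q1 -0.166 op 15.3
pred head px top [[318.21566057 169.1110212 ]] crop [[245.53915143 272.777553  ]]
```

View pics/w10r.png

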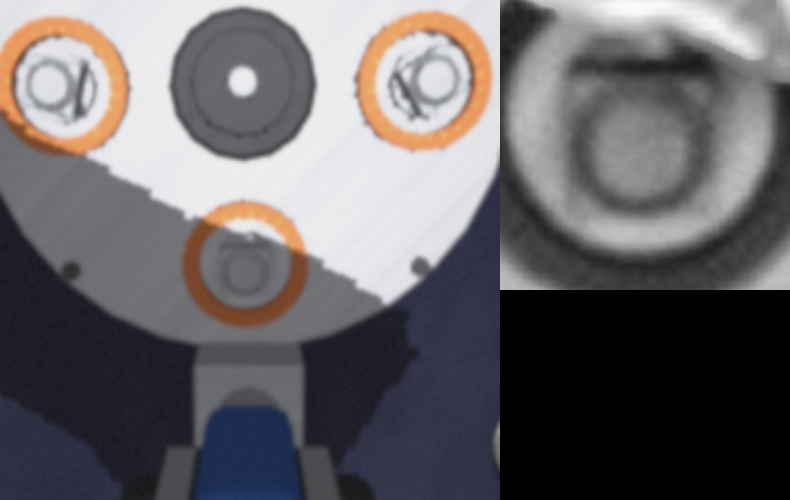

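```bash
python3 goal.py 3 .1535
```

```text
t12.65 pos [ 597.5 -100.7  192.4] xang 0.384 tilt [ 0.0031 -0.0037] F [ 0.31 -0.41 -2.52] Mo [-0.002  0.021 -0.026] q6 1.021 q1 -0.166 op 15.3
dp cm [ 0.   -2.68  3.88]
spin -0.0
```

```bash
python3 -m handwheel '[{"claw":1,"dp":[0,-1.5,0],"spin":0},{"claw":1,"dp":[0,-2.7,0.5],"spin":0},{"claw":1,"dp":[0,-2.7,1.2],"spin":0},{"claw":1,"dp":[0,-2.7,1.8],"spin":0},{"claw":1,"dp":[0,-2.7,2.3],"spin":0},{"claw":1,"dp":[0,-2.7,2.6],"spin":0},{"claw":1,"dp":[0,-2.7,2.9],"spin":0},{"claw":1,"dp":[0,-2.7,2.9],"spin":0}]' >/dev/null; python3 goal.py 3 .1535
```

```text
t13.45 pos [587.4 -76.  162.8] xang 0.383 tilt [ 0.0025 -0.0036] F [-0.94 -0.47 -2.34] Mo [ 0.016  0.021 -0.011] q6 1.060 q1 -0.127 op 15.6
dp cm [ 0.02 -0.    0.93]
spin -0.0
```

```bash
python3 -m handwheel '[{"claw":1,"dp":[0,0,0.3],"spin":0},{"claw":1,"dp":[0,0,0.6],"spin":0},{"claw":1,"dp":[0,0,0.8],"spin":0},{"claw":1,"dp":[0,0,0.95],"spin":0},{"claw":1,"dp":[0,0,0.95],"spin":0}]' >/dev/null; python3 st.py;  python3 -m handwheel '[{"claw":1,"dp":[0,0,0.0],"spin":0.12},{"claw":1,"dp":[0,0,0],"spin":0.24}]'>/dev/null; python3 st.py;  python3 -m handwheel '[{"claw":1,"dp":[0,0,0.0],"spin":0.07}]'>/dev/null; python3 st.py;  python3 -m handwheel '[{"claw":1,"dp":[0,0,0.0],"spin":0.07}]'>/dev/null; python3 st.py
```

```text
t13.95 pos [587.4 -76.  153.3] xang 0.383 tilt [ 0.0025 -0.0037] F [-0.88 -0.36 -0.25] Mo [-0.108  0.174 -0.049] q6 1.060 q1 -0.127 op 15.5
t14.15 pos [587.2 -76.4 153.5] xang 0.138 tilt [ 0.0023 -0.0045] F [-0.83 -1.3  -0.15] Mo [-0.576  0.375  0.066] q6 1.305 q1 -0.127 op 15.1
t14.25 pos [587.  -76.6 153.6] xang 0.064 tilt [ 0.002  -0.0051] F [-1.1  -0.91 -1.19] Mo [-0.164  0.247  0.054] q6 1.379 q1 -0.128 op 15.3
t14.35 pos [587.  -76.7 153.8] xang -0.009 tilt [ 0.0019 -0.0053] F [ 0.17  0.1  -0.83] Mo [0.09  0.072 0.03 ] q6 1.453 q1 -0.128 op 15.3
```

```bash
python3 -m handwheel '[{"claw":1,"dp":[0,0,0.03],"spin":0.05}]'>/dev/null; python3 st.py;  python3 -m handwheel '[{"claw":1,"dp":[0,0,0.01],"spin":0.05}]'>/dev/null; python3 st.py;python3 -m handwheel '[{"claw":1,"dp":[0,0,0.01],"spin":0.05}]'>/dev/null; python3 st.py
```

```text
t14.45 pos [587.  -76.7 153.7] xang -0.062 tilt [ 0.0021 -0.0053] F [-0.2   0.53 -0.4 ] Mo [0.088 0.105 0.007] q6 1.505 q1 -0.128 op 15.0
t14.55 pos [587.  -76.6 153.7] xang -0.115 tilt [ 0.0022 -0.0052] F [-0.48 -0.11 -0.46] Mo [-0.012  0.13  -0.003] q6 1.558 q1 -0.128 op 15.1
t14.65 pos [586.9 -76.6 153.8] xang -0.167 tilt [ 0.0023 -0.0053] F [-1.13  0.76 -1.5 ] Mo [-0.004  0.197  0.077] q6 1.610 q1 -0.128 op 15.4
```

```bash
python3 -m handwheel '[{"claw":1,"dp":[0,0,0.03],"spin":0.04}]'>/dev/null; python3 st.py;  python3 -m handwheel '[{"claw":1,"dp":[0,0,0.01],"spin":0.04}]'>/dev/null; python3 st.py;python3 -m handwheel '[{"claw":1,"dp":[0,0,0.01],"spin":0.04}]'>/dev/null; python3 st.py
```

```text
t14.75 pos [586.9 -76.6 153.7] xang -0.208 tilt [ 0.0025 -0.0053] F [-0.95 -0.62 -1.49] Mo [-0.007  0.097  0.196] q6 1.652 q1 -0.128 op 15.2
t14.85 pos [586.9 -76.5 153.8] xang -0.250 tilt [ 0.0026 -0.0053] F [-0.11 -0.61 -1.21] Mo [-0.022  0.072  0.269] q6 1.693 q1 -0.127 op 15.4
t14.95 pos [586.9 -76.5 153.9] xang -0.291 tilt [ 0.0026 -0.0054] F [-0.47  0.55 -0.77] Mo [-0.045  0.134  0.243] q6 1.735 q1 -0.127 op 15.2
```

```bash
python3 -m handwheel '[{"claw":1,"dp":[0,0,0.03],"spin":0.1},{"claw":1,"dp":[0,0,0.03],"spin":0.2},{"claw":1,"dp":[0,0,0.03],"spin":0.3},{"claw":1,"dp":[0,0,0.03],"spin":0.4},{"claw":1,"dp":[0,0,0.03],"spin":0.5},{"claw":1,"dp":[0,0,0.03],"spin":0.52},{"claw":1,"dp":[0,0,0.03],"spin":0.52}]' >/dev/null; python3 st.py; python3 -m handwheel '[{"claw":1,"dp":[0,0,0],"spin":-0.05}]' >/dev/null; python3 st.py; python3 -m handwheel '[{"claw":1,"dp":[0,0,0],"spin":-0.05}]' >/dev/null; python3 st.py; python3 -m handwheel '[{"claw":1,"dp":[0,0,0],"spin":-0.05}]' >/dev/null; python3 st.py
```

```text
t15.65 pos [587.  -76.4 153.7] xang -0.809 tilt [ 0.003  -0.0053] F [-0.17  0.34 -0.85] Mo [0.073 0.006 0.285] q6 2.253 q1 -0.127 op 15.2
t15.75 pos [587.  -76.4 153.8] xang -0.756 tilt [ 0.003  -0.0053] F [-0.39  0.16 -1.06] Mo [-0.017  0.109  0.02 ] q6 2.200 q1 -0.127 op 15.1
t15.85 pos [587.  -76.4 153.8] xang -0.702 tilt [ 0.003  -0.0053] F [-0.48 -0.55 -1.53] Mo [ 0.066 -0.03  -0.028] q6 2.145 q1 -0.127 op 15.5
t15.95 pos [587.  -76.5 153.9] xang -0.647 tilt [ 0.003  -0.0054] F [ 0.21 -0.31 -2.32] Mo [ 0.015 -0.007 -0.018] q6 2.091 q1 -0.127 op 15.2
```

```bash
python3 -m handwheel '[{"claw":1,"dp":[0,0,-0.2],"spin":-0.05},{"claw":1,"dp":[0,0,-1],"spin":-0.05},{"claw":1,"dp":[0,0,-2.5],"spin":-0.05},{"claw":1,"dp":[0,0,-3.8],"spin":-0.15},{"claw":1,"dp":[0,0,-3.8],"spin":-0.3}]'>/dev/null; python3 goal.py 0 .192 .96 .028; python3 look.py w11; python3 rel.py w11 0
```

```text
t16.45 pos [587.7 -76.4 195.4] xang -0.344 tilt [ 0.0071 -0.0058] F [-0.01  0.01 -1.6 ] Mo [-0.039  0.015 -0.036] q6 1.787 q1 -0.127 op 15.2
dp cm [ 3.   -6.68  0.35]
spin -1.304
t16.45 pos [587.7 -76.4 195.4] xang -0.344 tilt [ 0.0071 -0.0058] F [-0.01  0.01 -1.6 ] Mo [-0.039  0.015 -0.036] q6 1.787 q1 -0.127 op 15.2
pred head px top [[321.9446365  100.45617413]] crop [[254.86159124 101.14043531]]
```

View pics/w11.png

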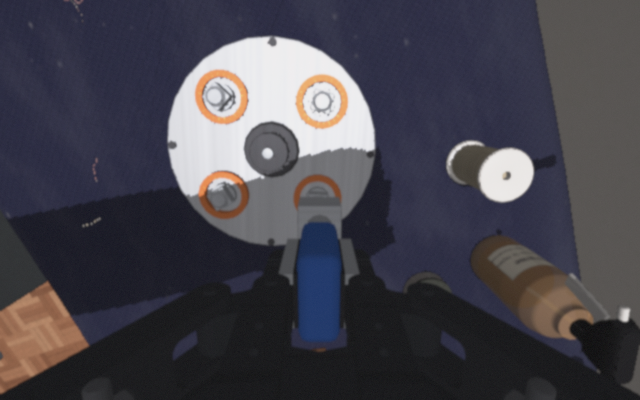

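```bash
python3 -m handwheel '[{"claw":1,"dp":[1,-2,0],"spin":-0.15},{"claw":1,"dp":[2,-4,0],"spin":-0.3},{"claw":1,"dp":[3,-6.7,0.3],"spin":-0.45},{"claw":1,"dp":[3,-6.7,0.3],"spin":-0.6},{"claw":1,"dp":[3,-6.7,0.3],"spin":-0.75},{"claw":1,"dp":[3,-6.7,0.3],"spin":-0.9},{"claw":1,"dp":[3,-6.7,0.3],"spin":-1.05},{"claw":1,"dp":[3,-6.7,0.3],"spin":-1.2},{"claw":1,"dp":[3,-6.7,0.3],"spin":-1.3},{"claw":1,"dp":[3,-6.7,0.3],"spin":-1.3},{"claw":1,"dp":[3,-6.7,0.3],"spin":-1.3}]'>/dev/null; python3 look.py w12; python3 rel.py w12 0; python3 goal.py 0 .1535
```

```text
t17.60 pos [637.9 -22.8 191.9] xang 0.962 tilt [ 0.0064 -0.0057] F [ 0.13  0.37 -2.61] Mo [ 0.022 -0.022  0.   ] q6 0.575 q1 -0.034 op 15.4
pred head px top [[316.86984488 167.83627789]] crop [[242.17461221 269.59069472]]
t17.65 pos [637.8 -22.8 191.8] xang 0.963 tilt [ 0.0063 -0.0057] F [ 1.09 -0.22 -2.32] Mo [ 0.009 -0.037 -0.051] q6 0.575 q1 -0.034 op 15.1
dp cm [-0.01 -2.73  3.81]
spin -0.0
```

View pics/w12r.png

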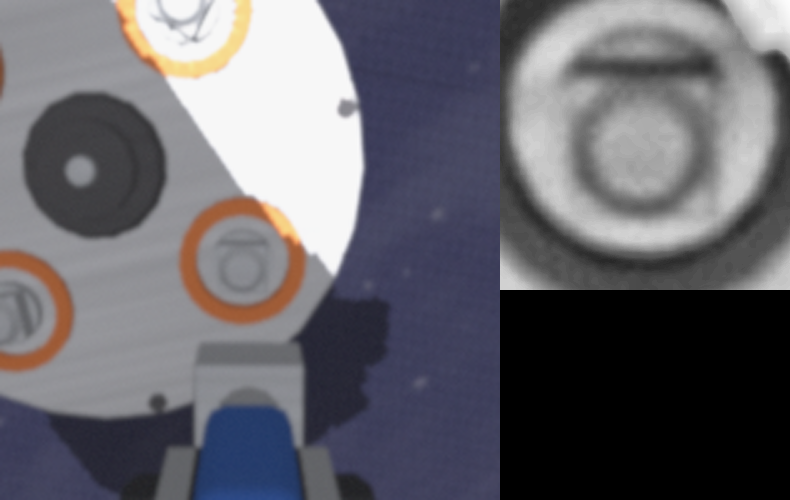

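Head 0 is square to the tool, with its disc at tile (140,148), close to the predicted position.

```bash
python3 -m handwheel '[{"claw":1,"dp":[0,-1.5,0],"spin":0},{"claw":1,"dp":[0,-2.7,0.5],"spin":0},{"claw":1,"dp":[0,-2.7,1.2],"spin":0},{"claw":1,"dp":[0,-2.7,1.8],"spin":0},{"claw":1,"dp":[0,-2.7,2.3],"spin":0},{"claw":1,"dp":[0,-2.7,2.6],"spin":0},{"claw":1,"dp":[0,-2.7,2.9],"spin":0},{"claw":1,"dp":[0,-2.7,2.9],"spin":0}]' >/dev/null; python3 goal.py 0 .1535
```

```text
t18.45 pos [615.8  -7.8 162. ] xang 0.962 tilt [ 0.0057 -0.0059] F [ 0.13 -0.71 -2.96] Mo [-0.285  0.089 -0.078] q6 0.598 q1 -0.010 op 15.4
dp cm [ 0.01 -0.04  0.85]
spin -0.0
```

```bash
python3 -m handwheel '[{"claw":1,"dp":[0,-0.03,0.3],"spin":0},{"claw":1,"dp":[0,-0.04,0.6],"spin":0},{"claw":1,"dp":[0,-0.04,0.8],"spin":0},{"claw":1,"dp":[0,-0.04,0.87],"spin":0},{"claw":1,"dp":[0,-0.04,0.87],"spin":0}]' >/dev/null; python3 st.py
```

```text
t18.95 pos [615.5  -7.6 153.4] xang 0.962 tilt [ 0.0057 -0.006 ] F [-0.9  -1.17  0.37] Mo [-0.139  0.18  -0.003] q6 0.599 q1 -0.010 op 15.4
```

```bash
python3 -m handwheel '[{"claw":1,"dp":[0,0,0.0],"spin":0.12},{"claw":1,"dp":[0,0,0.02],"spin":0.24}]'>/dev/null; python3 st.py;  python3 -m handwheel '[{"claw":1,"dp":[0,0,0.02],"spin":0.07}]'>/dev/null; python3 st.py;  python3 -m handwheel '[{"claw":1,"dp":[0,0,0.01],"spin":0.05}]'>/dev/null; python3 st.py;  python3 -m handwheel '[{"claw":1,"dp":[0,0,0.01],"spin":0.05}]'>/dev/null; python3 st.py
```

```text
t19.15 pos [615.5  -8.2 153.5] xang 0.717 tilt [ 0.0059 -0.0072] F [-1.59 -3.9  -0.6 ] Mo [-0.934  0.241  0.063] q6 0.843 q1 -0.010 op 15.3
t19.25 pos [615.5  -8.6 153.5] xang 0.642 tilt [ 0.0059 -0.0081] F [-1.43 -1.57 -0.72] Mo [-0.435  0.455  0.055] q6 0.918 q1 -0.010 op 15.7
t19.35 pos [615.2  -8.7 153.5] xang 0.589 tilt [ 0.0055 -0.0083] F [-1.91 -0.65 -0.82] Mo [ 0.004  0.575 -0.   ] q6 0.971 q1 -0.011 op 15.0
t19.45 pos [614.9  -8.7 153.5] xang 0.537 tilt [ 0.0049 -0.0082] F [-2.16  0.09 -0.57] Mo [-0.002  0.599  0.045] q6 1.023 q1 -0.011 op 15.7
```

```bash
python3 -m handwheel '[{"claw":1,"dp":[0,0,0.01],"spin":0.05}]'>/dev/null; python3 st.py;  python3 -m handwheel '[{"claw":1,"dp":[0,0,0.01],"spin":0.05}]'>/dev/null; python3 st.py;  python3 -m handwheel '[{"claw":1,"dp":[0,0,0.01],"spin":0.05}]'>/dev/null; python3 st.py;  python3 -m handwheel '[{"claw":1,"dp":[0,0,0.01],"spin":0.04}]'>/dev/null; python3 st.py
```

```text
t19.55 pos [614.7  -8.6 153.5] xang 0.485 tilt [ 0.0045 -0.008 ] F [-0.99 -0.18 -0.05] Mo [0.009 0.279 0.007] q6 1.075 q1 -0.011 op 15.5
t19.65 pos [614.7  -8.5 153.6] xang 0.433 tilt [ 0.0046 -0.0078] F [-0.72 -0.22 -0.6 ] Mo [-0.094  0.155  0.038] q6 1.127 q1 -0.011 op 15.3
t19.75 pos [614.6  -8.5 153.7] xang 0.381 tilt [ 0.0047 -0.0079] F [-0.27 -0.46 -1.26] Mo [-0.156  0.177  0.061] q6 1.179 q1 -0.010 op 15.4
t19.85 pos [614.6  -8.4 153.7] xang 0.339 tilt [ 0.0048 -0.0078] F [-1.19 -0.57 -0.08] Mo [-0.124  0.176  0.089] q6 1.221 q1 -0.010 op 15.5
```

```bash
python3 -m handwheel '[{"claw":1,"dp":[0,0,0.01],"spin":0.04}]'>/dev/null; python3 st.py;  python3 -m handwheel '[{"claw":1,"dp":[0,0,0.01],"spin":0.04}]'>/dev/null; python3 st.py;  python3 -m handwheel '[{"claw":1,"dp":[0,0,0.01],"spin":0.04}]'>/dev/null; python3 st.py
```

```text
t19.95 pos [614.6  -8.4 153.8] xang 0.297 tilt [ 0.0049 -0.0078] F [-0.42 -0.91 -1.43] Mo [-0.117  0.17   0.219] q6 1.263 q1 -0.010 op 15.4
t20.05 pos [614.6  -8.4 153.8] xang 0.256 tilt [ 0.0049 -0.0079] F [-0.03 -0.75 -0.59] Mo [-0.193  0.171  0.221] q6 1.304 q1 -0.010 op 15.4
t20.15 pos [614.6  -8.4 153.8] xang 0.215 tilt [ 0.005  -0.0079] F [-0.16 -0.82 -1.05] Mo [-0.191  0.243  0.26 ] q6 1.346 q1 -0.010 op 15.4
```

```bash
python3 -m handwheel '[{"claw":1,"dp":[0,0,0.03],"spin":0.1},{"claw":1,"dp":[0,0,0.03],"spin":0.2},{"claw":1,"dp":[0,0,0.03],"spin":0.3},{"claw":1,"dp":[0,0,0.03],"spin":0.4},{"claw":1,"dp":[0,0,0.03],"spin":0.5},{"claw":1,"dp":[0,0,0.03],"spin":0.52},{"claw":1,"dp":[0,0,0.03],"spin":0.52}]' >/dev/null; python3 st.py; python3 -m handwheel '[{"claw":1,"dp":[0,0,0],"spin":-0.12},{"claw":1,"dp":[0,0,0],"spin":-0.24},{"claw":1,"dp":[0,0,-1],"spin":-0.24},{"claw":1,"dp":[0,0,-2.5],"spin":-0.25},{"claw":1,"dp":[0,0,-3.8],"spin":-0.35},{"claw":1,"dp":[0,0,-3.8],"spin":-0.5}]' >/dev/null; sed -i 's/\.5671/.5665/;s/-\.0274/-.0281/' goal.py rel.py; python3 goal.py 2 .192 .21 .028;python3 goal.py 2 .192 1.78 .028
```

```text
t20.85 pos [614.7  -8.3 153.7] xang -0.303 tilt [ 0.0053 -0.0078] F [-0.81 -0.5  -1.  ] Mo [0.021 0.138 0.242] q6 1.864 q1 -0.010 op 15.3
t21.45 pos [615.4  -7.9 195.5] xang 0.199 tilt [ 0.0097 -0.0078] F [-0.08  0.32 -1.77] Mo [ 0.017  0.032 -0.026] q6 1.362 q1 -0.010 op 15.4
dp cm [-10.26   4.91   0.32]
spin -0.011
t21.45 pos [615.4  -7.9 195.5] xang 0.199 tilt [ 0.0097 -0.0078] F [-0.08  0.32 -1.77] Mo [ 0.017  0.032 -0.026] q6 1.362 q1 -0.010 op 15.4
dp cm [-7.42  2.01  0.31]
spin -1.581
```

```bash
python3 -m handwheel '[{"claw":1,"dp":[-2.5,1.2,0],"spin":-0.01},{"claw":1,"dp":[-6,2.8,0],"spin":-0.01},{"claw":1,"dp":[-9,4.2,0],"spin":-0.01},{"claw":1,"dp":[-10.3,4.9,0.3],"spin":-0.01},{"claw":1,"dp":[-10.3,4.9,0.3],"spin":-0.01},{"claw":1,"dp":[-10.3,4.9,0.3],"spin":-0.01}]'>/dev/null; python3 look.py w13; python3 rel.py w13 2; python3 goal.py 2 .1535
```

```text
t22.05 pos [524.6 -76.4 193.5] xang 0.208 tilt [ 0.0116 -0.0078] F [-0.48  0.82 -0.73] Mo [-0.008  0.036  0.03 ] q6 1.222 q1 -0.142 op 15.4
pred head px top [[316.89051776 166.42042115]] crop [[242.2262944  266.05105286]]
t22.10 pos [524.9 -76.1 193.2] xang 0.208 tilt [ 0.0112 -0.0078] F [-0.19  0.06 -2.51] Mo [ 0.093 -0.011 -0.021] q6 1.221 q1 -0.141 op 15.6
dp cm [-0.07 -2.82  3.94]
spin -0.0
```

View pics/w13r.png

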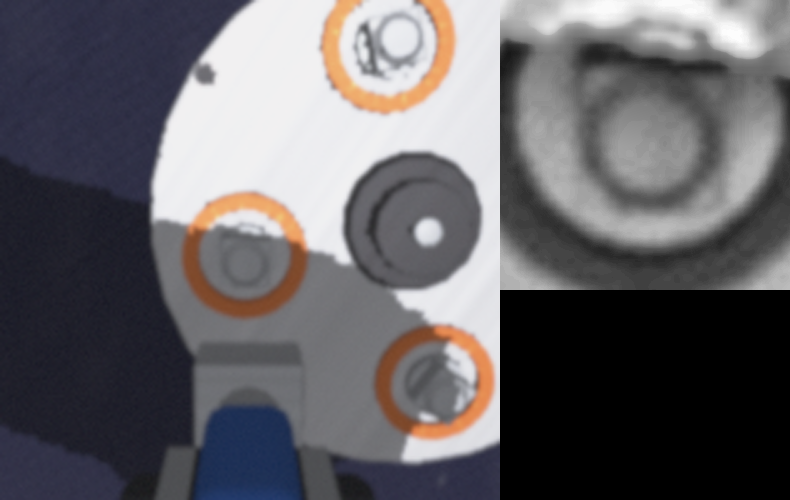

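```bash
python3 -m handwheel '[{"claw":1,"dp":[-0.1,-1.5,0],"spin":0.02},{"claw":1,"dp":[-0.1,-2.85,0],"spin":0.05},{"claw":1,"dp":[-0.12,-2.85,0.3],"spin":0.05},{"claw":1,"dp":[-0.12,-2.85,1.3],"spin":0.05},{"claw":1,"dp":[-0.12,-2.85,2.5],"spin":0.05}]' >/dev/null; python3 goal.py 2 .1535;python3 -m handwheel '[{"claw":1,"dp":[0,0,0.3],"spin":0.0},{"claw":1,"dp":[0,0,0.3],"spin":0.0}]' >/dev/null; python3 goal.py 2 .1535;
```

```text
t22.60 pos [518.6 -48.7 167.1] xang 0.159 tilt [ 0.0115 -0.0079] F [ 0.56  0.55 -2.67] Mo [-0.012  0.001 -0.011] q6 1.321 q1 -0.090 op 15.5
dp cm [-0.01  0.02  1.36]
spin -0.0
t22.80 pos [518.2 -49.  162.7] xang 0.159 tilt [ 0.0094 -0.0077] F [-0.57  0.25 -1.54] Mo [-0.034  0.011  0.006] q6 1.321 q1 -0.091 op 15.3
dp cm [ 0.05 -0.    0.92]
spin -0.0
```

```bash
python3 -m handwheel '[{"claw":1,"dp":[0,0,0.3],"spin":0},{"claw":1,"dp":[0,0,0.6],"spin":0},{"claw":1,"dp":[0,0,0.8],"spin":0},{"claw":1,"dp":[0,0,0.93],"spin":0},{"claw":1,"dp":[0,0,0.93],"spin":0}]' >/dev/null; python3 st.py
```

```text
t23.30 pos [518.3 -49.1 153.5] xang 0.159 tilt [ 0.0096 -0.0078] F [-0.84  0.49 -0.14] Mo [-0.063  0.112  0.016] q6 1.321 q1 -0.091 op 15.5
```

```bash
python3 -m handwheel '[{"claw":1,"dp":[0,0,0.0],"spin":0.12},{"claw":1,"dp":[0,0,0.02],"spin":0.24}]'>/dev/null; python3 st.py;  python3 -m handwheel '[{"claw":1,"dp":[0,0,0.02],"spin":0.06}]'>/dev/null; python3 st.py;  python3 -m handwheel '[{"claw":1,"dp":[0,0,0.01],"spin":0.05}]'>/dev/null; python3 st.py;  python3 -m handwheel '[{"claw":1,"dp":[0,0,0.01],"spin":0.05}]'>/dev/null; python3 st.py
```

```text
t23.50 pos [518.3 -49.  153.6] xang -0.086 tilt [ 0.0098 -0.0074] F [-0.86  1.9  -0.78] Mo [0.508 0.374 0.052] q6 1.566 q1 -0.091 op 15.6
t23.60 pos [518.2 -48.8 153.6] xang -0.150 tilt [ 0.0099 -0.0069] F [-1.15  0.7  -0.46] Mo [0.242 0.17  0.068] q6 1.630 q1 -0.091 op 15.5
t23.70 pos [518.2 -48.6 153.8] xang -0.203 tilt [ 0.0101 -0.0066] F [ 0.09  0.26 -0.79] Mo [-0.001  0.126  0.037] q6 1.683 q1 -0.091 op 15.2
t23.80 pos [518.2 -48.5 153.9] xang -0.255 tilt [ 0.0104 -0.0067] F [-0.71  0.2  -1.88] Mo [-0.039  0.12   0.018] q6 1.735 q1 -0.091 op 15.2
```

```bash
python3 -m handwheel '[{"claw":1,"dp":[0,0,0.05],"spin":0.05}]'>/dev/null; python3 st.py;  python3 -m handwheel '[{"claw":1,"dp":[0,0,0.02],"spin":0.04}]'>/dev/null; python3 st.py;  python3 -m handwheel '[{"claw":1,"dp":[0,0,0.01],"spin":0.04}]'>/dev/null; python3 st.py;  python3 -m handwheel '[{"claw":1,"dp":[0,0,0.01],"spin":0.04}]'>/dev/null; python3 st.py
```

```text
t23.90 pos [518.2 -48.5 153.6] xang -0.307 tilt [ 0.0105 -0.0066] F [-1.52  0.64 -1.55] Mo [-0.02   0.265  0.036] q6 1.787 q1 -0.091 op 15.3
t24.00 pos [518.2 -48.5 153.7] xang -0.349 tilt [ 0.0107 -0.0068] F [-0.38  0.04 -0.34] Mo [-0.006  0.147  0.036] q6 1.829 q1 -0.090 op 15.5
t24.10 pos [518.2 -48.5 153.8] xang -0.391 tilt [ 0.0109 -0.0068] F [ 0.08  0.   -1.28] Mo [-0.029  0.106  0.043] q6 1.871 q1 -0.090 op 15.3
t24.20 pos [518.2 -48.5 153.9] xang -0.432 tilt [ 0.011  -0.0068] F [-0.93 -0.15 -1.57] Mo [0.069 0.12  0.019] q6 1.913 q1 -0.090 op 15.0
```

```bash
python3 -m handwheel '[{"claw":1,"dp":[0,0,0.05],"spin":0.04}]'>/dev/null; python3 st.py;  python3 -m handwheel '[{"claw":1,"dp":[0,0,0.02],"spin":0.04}]'>/dev/null; python3 st.py;  python3 -m handwheel '[{"claw":1,"dp":[0,0,0.01],"spin":0.04}]'>/dev/null; python3 st.py;  python3 -m handwheel '[{"claw":1,"dp":[0,0,0.01],"spin":0.04}]'>/dev/null; python3 st.py
```

```text
t24.30 pos [518.2 -48.5 153.7] xang -0.474 tilt [ 0.0113 -0.0069] F [-1.28 -0.84 -0.63] Mo [-0.06   0.214  0.058] q6 1.954 q1 -0.090 op 15.5
t24.40 pos [518.2 -48.5 153.7] xang -0.515 tilt [ 0.0114 -0.0069] F [-0.7  -0.1  -1.03] Mo [0.005 0.163 0.054] q6 1.996 q1 -0.090 op 15.3
t24.50 pos [518.2 -48.4 153.8] xang -0.557 tilt [ 0.0115 -0.0069] F [-0.52 -0.74 -2.15] Mo [-0.021  0.153  0.184] q6 2.037 q1 -0.090 op 15.3
t24.60 pos [518.2 -48.4 153.9] xang -0.598 tilt [ 0.0117 -0.0069] F [-0.1  -0.26 -0.76] Mo [-0.073  0.126  0.298] q6 2.079 q1 -0.090 op 15.3
```

```bash
python3 -m handwheel '[{"claw":1,"dp":[0,0,0.03],"spin":0.1},{"claw":1,"dp":[0,0,0.03],"spin":0.2},{"claw":1,"dp":[0,0,0.03],"spin":0.3},{"claw":1,"dp":[0,0,0.03],"spin":0.4},{"claw":1,"dp":[0,0,0.03],"spin":0.5},{"claw":1,"dp":[0,0,0.03],"spin":0.57},{"claw":1,"dp":[0,0,0.03],"spin":0.57}]' >/dev/null; python3 st.py; python3 -m handwheel '[{"claw":1,"dp":[0,0,0],"spin":-0.12},{"claw":1,"dp":[0,0,0],"spin":-0.24},{"claw":1,"dp":[0,0,-1],"spin":-0.24},{"claw":1,"dp":[0,0,-2.5],"spin":-0.25},{"claw":1,"dp":[0,0,-3.8],"spin":-0.35},{"claw":1,"dp":[0,0,-3.8],"spin":-0.5},{"claw":1,"dp":[0,0,-3.8],"spin":-0.5}]' >/dev/null;python3 st.py
```

```text
t25.30 pos [518.3 -48.3 153.9] xang -1.169 tilt [ 0.0122 -0.0069] F [ 0.51  0.39 -1.36] Mo [0.031 0.043 0.222] q6 2.650 q1 -0.090 op 15.4
t26.00 pos [518.3 -48.1 193.7] xang -0.668 tilt [ 0.0143 -0.0071] F [ 0.54  1.02 -2.48] Mo [ 0.053  0.059 -0.011] q6 2.149 q1 -0.090 op 15.1
```

```bash
python3 look.py w14; cat > rings.py <<'E'
import sys
from h import *
ctr=np.array([.5671,-.0274])
def fit(n,show=False):
    c=np.load(n+".npz");im=c["image"];K,T=c["K"],c["T"];out={}
    m=hsvmask(im,(4,90,60),(32,255,255))
    for i in range(4):
        a=.3995+i*np.pi/2;P=np.r_[ctr+.052*np.array([np.cos(a),np.sin(a)]),.064]
        th=np.linspace(0,2*np.pi,60);C=P+.019*np.c_[np.cos(th),np.sin(th),0*th]
        u=proj(K,T,C).astype(np.int32)
        if u.min()<3 or u[:,0].max()>636 or u[:,1].max()>396: continue
        roi=np.zeros_like(m);cv2.fillPoly(roi,[u],255);roi=cv2.dilate(roi,np.ones((9,9)))
        mm=cv2.bitwise_and(m,roi);p=cv2.findNonZero(mm)
        if p is None or len(p)<150: continue
        hull=cv2.convexHull(p);cov=cv2.contourArea(hull)
        e=cv2.fitEllipse(hull); 
        r=cast(K,T,hull[:,0]+0.0,.064);rad=np.linalg.norm(r[:,:2]-cast(K,T,e[0],.064)[0,:2],axis=1)
        out[i]=(np.array(e[0]),rad.min()*1e3,rad.max()*1e3,K,T)
    return out
if __name__=="__main__":
    for grp in sys.argv[1:]:
        F={n:fit(n) for n in grp.split(",")}
        for i in range(4):
            o=[];d=[];use=[]
            for n,f in F.items():
                if i in f and f[i][1]>17.5 and f[i][2]<20.7:
                    e,_,_,K,T=f[i];A=cast(K,T,e,.06)[0];cc=-T[:3,:3].T@T[:3,3];v=(A-cc)/np.linalg.norm(A-cc);o.append(cc);d.append(v);use.append(n)
            if len(o)<2: print(i,"few",use);continue
            Q=sum(np.eye(3)-np.outer(v,v) for v in d);b=sum((np.eye(3)-np.outer(v,v))@c for c,v in zip(o,d))
            X=np.linalg.solve(Q,b);print(i,use,X.round(4),"res mm",[round(1e3*np.linalg.norm((np.eye(3)-np.outer(v,v))@(X-c)),2) for c,v in zip(o,d)])
E
python3 rings.py w1,w3,w4,w5,w6,w7 w9,w10,w11,w12,w13,w14
```

```text
t26.00 pos [518.3 -48.1 193.7] xang -0.668 tilt [ 0.0143 -0.0071] F [ 0.54  1.02 -2.48] Mo [ 0.053  0.059 -0.011] q6 2.149 q1 -0.090 op 15.1
0 ['w4', 'w6'] [ 0.6149 -0.0072  0.0648] res mm [np.float64(0.01), np.float64(0.01)]
1 ['w4', 'w6', 'w7'] [0.5468 0.0207 0.0639] res mm [np.float64(0.12), np.float64(0.16), np.float64(0.26)]
2 ['w1', 'w3', 'w4', 'w5', 'w6', 'w7'] [ 0.5188 -0.0475  0.0633] res mm [np.float64(0.23), np.float64(0.15), np.float64(0.04), np.float64(0.17), np.float64(0.04), np.float64(0.27)]
3 ['w1', 'w3', 'w4', 'w5', 'w6', 'w7'] [ 0.5871 -0.0754  0.0631] res mm [np.float64(0.29), np.float64(0.19), np.float64(0.21), np.float64(0.16), np.float64(0.14), np.float64(0.41)]
0 ['w9', 'w10', 'w11', 'w12', 'w13', 'w14'] [ 0.6149 -0.0072  0.0625] res mm [np.float64(0.36), np.float64(0.34), np.float64(0.2), np.float64(0.46), np.float64(0.25), np.float64(0.16)]
1 ['w11', 'w12', 'w13', 'w14'] [0.5468 0.0206 0.0623] res mm [np.float64(0.16), np.float64(0.41), np.float64(0.23), np.float64(0.25)]
2 ['w10', 'w11', 'w12', 'w13', 'w14'] [ 0.519  -0.0474  0.0641] res mm [np.float64(0.26), np.float64(0.08), np.float64(0.33), np.float64(0.13), np.float64(0.74)]
3 ['w10', 'w11', 'w12', 'w13', 'w14'] [ 0.587  -0.0754  0.0617] res mm [np.float64(0.39), np.float64(0.4), np.float64(0.33), np.float64(0.12), np.float64(0.24)]
```

View pics/w14.png

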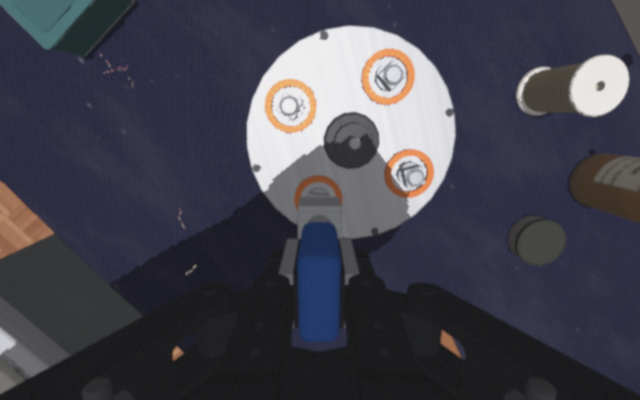

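```bash
cat > goal.py <<'E'
import sys
from station import manip
from h import *
i=int(sys.argv[1]);z=float(sys.argv[2]);s=manip.get_state();info(s)
M=R.from_rotvec(s["ee_rot"]).as_matrix();a=.3995+i*np.pi/2
xn=np.arctan2(M[1,0],M[0,0])
xa=float(sys.argv[3]) if len(sys.argv)>3 else xn
ty=np.array([np.sin(xa),-np.cos(xa),0])
back=float(sys.argv[4]) if len(sys.argv)>4 else 0
# tilt as fixed in tool frame: rotates with spin about tool z (nearly world z -> stays fixed in world)
P=np.array([.5669+.052*np.cos(a),-.0286+.052*np.sin(a),z])+(.0007+back)*ty-.087*np.r_[M[:2,2],0]
dp(s,P);print("spin",round(xn-xa,3))
E
python3 goal.py 1 .192 .264 .028
```

```text
t26.05 pos [518.1 -48.1 193. ] xang -0.673 tilt [ 0.0134 -0.007 ] F [-0.36  1.04 -2.19] Mo [-0.024  0.005  0.035] q6 2.154 q1 -0.090 op 15.5
dp cm [ 0.21 -5.33  0.12]
spin -0.937
```

```bash
python3 -m handwheel '[{"claw":1,"dp":[0,-1.5,0],"spin":-0.15},{"claw":1,"dp":[0.1,-3.5,0],"spin":-0.3},{"claw":1,"dp":[0.2,-5.3,0.1],"spin":-0.45},{"claw":1,"dp":[0.2,-5.3,0.1],"spin":-0.6},{"claw":1,"dp":[0.2,-5.3,0.1],"spin":-0.75},{"claw":1,"dp":[0.2,-5.3,0.1],"spin":-0.9},{"claw":1,"dp":[0.2,-5.3,0.1],"spin":-0.937},{"claw":1,"dp":[0.2,-5.3,0.1],"spin":-0.937},{"claw":1,"dp":[0.2,-5.3,0.1],"spin":-0.937}]'>/dev/null; python3 look.py w15; python3 rel.py w15 1; python3 goal.py 1 .1535
```

```text
t26.95 pos [552.7  -7.9 192.3] xang 0.259 tilt [ 0.0133 -0.007 ] F [-0.56 -0.36 -1.58] Mo [-0.029  0.014 -0.01 ] q6 1.300 q1 -0.011 op 15.4
pred head px top [[317.99241315 167.00575589]] crop [[244.98103286 267.51438972]]
t27.00 pos [552.7  -7.9 192.3] xang 0.260 tilt [ 0.0134 -0.007 ] F [ 0.62  0.15 -1.4 ] Mo [-0.005  0.034 -0.042] q6 1.299 q1 -0.011 op 15.3
dp cm [-0.03 -2.85  3.85]
spin 0.0
```

View pics/w15r.png

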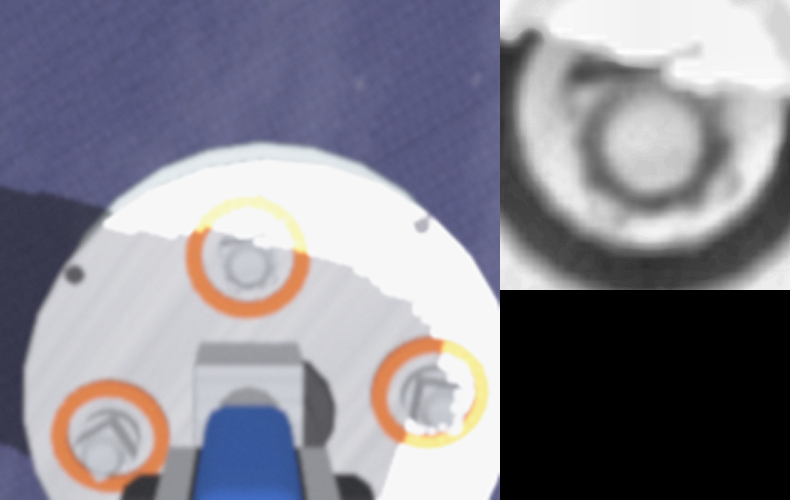

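Head 1 now sits close to the tool's axes, with the key offset to the middle of its play, so I descend and seat.

```bash
python3 -m handwheel '[{"claw":1,"dp":[0,-1.5,0],"spin":0},{"claw":1,"dp":[-0.03,-2.85,0.5],"spin":0},{"claw":1,"dp":[-0.03,-2.85,1.2],"spin":0},{"claw":1,"dp":[-0.03,-2.85,1.8],"spin":0},{"claw":1,"dp":[-0.03,-2.85,2.3],"spin":0},{"claw":1,"dp":[-0.03,-2.85,2.6],"spin":0},{"claw":1,"dp":[-0.03,-2.85,2.9],"spin":0},{"claw":1,"dp":[-0.03,-2.85,2.9],"spin":0}]' >/dev/null; python3 goal.py 1 .1535
```

```text
t27.80 pos [545.4  19.1 162.6] xang 0.260 tilt [ 0.0129 -0.0071] F [ 0.38 -0.46 -1.8 ] Mo [-0.019 -0.016 -0.01 ] q6 1.350 q1 0.039 op 15.5
dp cm [ 0.02 -0.02  0.91]
spin 0.0
```

```bash
python3 -m handwheel '[{"claw":1,"dp":[0,0,0.3],"spin":0},{"claw":1,"dp":[0,0,0.6],"spin":0},{"claw":1,"dp":[0,0,0.8],"spin":0},{"claw":1,"dp":[0,0,0.93],"spin":0},{"claw":1,"dp":[0,0,0.93],"spin":0}]' >/dev/null; python3 st.py; python3 -m handwheel '[{"claw":1,"dp":[0,0,0],"spin":0.07},{"claw":1,"dp":[0,0,0],"spin":0.14}]' >/dev/null; python3 st.py; python3 -m handwheel '[{"claw":1,"dp":[0,0,0.01],"spin":0.04}]' >/dev/null; python3 st.py; python3 -m handwheel '[{"claw":1,"dp":[0,0,0.01],"spin":0.04}]' >/dev/null; python3 st.py
```

```text
t28.30 pos [545.6  19.1 153.3] xang 0.260 tilt [ 0.013  -0.0071] F [ 0.28 -0.31 -0.02] Mo [-0.054  0.061  0.022] q6 1.349 q1 0.039 op 15.6
t28.50 pos [545.8  19.3 153.6] xang 0.117 tilt [ 0.0136 -0.0066] F [ 0.19  0.8  -1.92] Mo [ 0.342 -0.071  0.154] q6 1.492 q1 0.039 op 15.3
t28.60 pos [545.8  19.4 153.7] xang 0.075 tilt [ 0.0138 -0.0064] F [-0.29 -0.02 -0.92] Mo [0.044 0.124 0.183] q6 1.535 q1 0.039 op 15.3
t28.70 pos [545.8  19.4 153.7] xang 0.034 tilt [ 0.0139 -0.0065] F [-0.72 -0.37 -1.59] Mo [-0.095  0.138  0.304] q6 1.576 q1 0.039 op 15.5
```

```bash
python3 -m handwheel '[{"claw":1,"dp":[0,0,0.03],"spin":0.1},{"claw":1,"dp":[0,0,0.03],"spin":0.2},{"claw":1,"dp":[0,0,0.03],"spin":0.3},{"claw":1,"dp":[0,0,0.03],"spin":0.4},{"claw":1,"dp":[0,0,0.03],"spin":0.5},{"claw":1,"dp":[0,0,0.03],"spin":0.57},{"claw":1,"dp":[0,0,0.03],"spin":0.575}]' >/dev/null; python3 st.py; python3 -m handwheel '[{"claw":1,"dp":[0,0,0],"spin":-0.12},{"claw":1,"dp":[0,0,0],"spin":-0.24},{"claw":1,"dp":[0,0,-1],"spin":-0.24},{"claw":1,"dp":[0,0,-2.5],"spin":-0.24},{"claw":1,"dp":[0,2.5,-3.8],"spin":-0.24},{"claw":1,"dp":[0,2.8,-3.8],"spin":-0.24},{"claw":1,"dp":[0,2.8,-3.8],"spin":-0.24}]' >/dev/null;python3 st.py; python3 look.py w16; python3 rel.py w16 1;  python3 goal.py 3 .192 -.585 .028
```

```text
t29.40 pos [545.8  19.6 153.6] xang -0.542 tilt [ 0.0142 -0.0062] F [-0.46  1.39  0.33] Mo [0.131 0.087 0.291] q6 2.152 q1 0.039 op 15.3
t30.10 pos [531.1  -4.5 192.9] xang -0.305 tilt [ 0.016  -0.0062] F [ 0.62  0.09 -1.94] Mo [-0.011  0.015  0.021] q6 1.870 q1 -0.006 op 15.7
t30.10 pos [531.1  -4.5 192.9] xang -0.305 tilt [ 0.016  -0.0062] F [ 0.62  0.09 -1.94] Mo [-0.011  0.015  0.021] q6 1.870 q1 -0.006 op 15.7
pred head px top [[327.08551901 168.89595381]] crop [[267.71379752 272.23988451]]
t30.15 pos [531.1  -4.2 192.1] xang -0.304 tilt [ 0.0151 -0.0061] F [-0.04 -0.32 -1.79] Mo [ 0.027  0.056 -0.036] q6 1.870 q1 -0.005 op 15.1
dp cm [6.57 7.97 0.13]
spin 0.281
```

View pics/w16r.png

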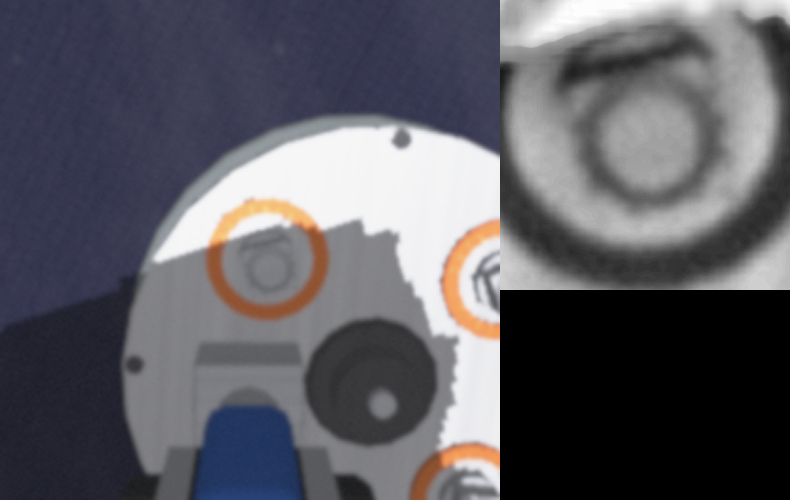

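```bash
python3 -m handwheel '[{"claw":1,"dp":[1.5,2,0],"spin":0.1},{"claw":1,"dp":[4,5,0],"spin":0.2},{"claw":1,"dp":[6,7.5,0],"spin":0.28},{"claw":1,"dp":[6.6,8,0.1],"spin":0.28},{"claw":1,"dp":[6.6,8,0.1],"spin":0.28},{"claw":1,"dp":[6.6,8,0.1],"spin":0.28}]'>/dev/null; python3 look.py w17; python3 rel.py w17 3; python3 goal.py 3 .1535
```

```text
t30.75 pos [569.9 -99.4 191.9] xang -0.583 tilt [ 0.014  -0.0055] F [ 0.16 -0.59 -1.6 ] Mo [ 0.003  0.073 -0.001] q6 1.982 q1 -0.171 op 15.3
pred head px top [[319.57022637 167.98867759]] crop [[248.92556593 269.97169398]]
t30.80 pos [569.9 -99.1 192.1] xang -0.582 tilt [ 0.0143 -0.0056] F [-0.71 -0.08 -2.04] Mo [0.041 0.021 0.007] q6 1.982 q1 -0.171 op 14.9
dp cm [ 0.01 -2.73  3.87]
spin 0.0
```

View pics/w17r.png

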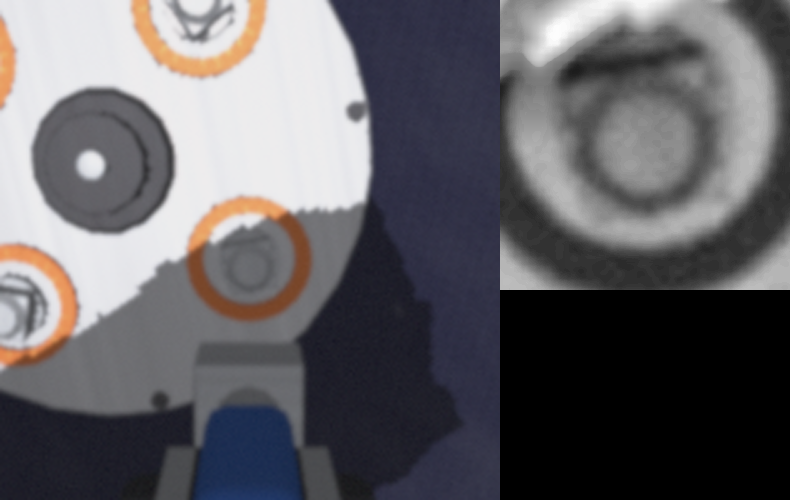

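```bash
python3 -m handwheel '[{"claw":1,"dp":[0,-1.5,0],"spin":-0.1},{"claw":1,"dp":[0,-2.75,0.5],"spin":-0.1},{"claw":1,"dp":[0,-2.75,1.2],"spin":-0.1},{"claw":1,"dp":[0,-2.75,1.8],"spin":-0.1},{"claw":1,"dp":[0,-2.75,2.3],"spin":-0.1},{"claw":1,"dp":[0,-2.75,2.6],"spin":-0.1},{"claw":1,"dp":[0,-2.75,2.9],"spin":-0.1},{"claw":1,"dp":[0,-2.75,2.9],"spin":-0.1}]' >/dev/null; python3 goal.py 3 .1535
```

```text
t31.60 pos [585.2 -76.6 162.8] xang -0.483 tilt [ 0.0139 -0.0056] F [-0.57  0.32 -1.95] Mo [ 0.056  0.073 -0.019] q6 1.925 q1 -0.128 op 15.3
dp cm [ 0.03 -0.01  0.93]
spin 0.0
```

```bash
python3 -m handwheel '[{"claw":1,"dp":[0,0,0.3],"spin":0},{"claw":1,"dp":[0,0,0.6],"spin":0},{"claw":1,"dp":[0,0,0.8],"spin":0},{"claw":1,"dp":[0,0,0.94],"spin":0},{"claw":1,"dp":[0,0,0.94],"spin":0}]' >/dev/null; python3 st.py; python3 -m handwheel '[{"claw":1,"dp":[0,0,0],"spin":0.12},{"claw":1,"dp":[0,0,0],"spin":0.24}]' >/dev/null; python3 st.py; python3 -m handwheel '[{"claw":1,"dp":[0,0,0.01],"spin":0.05}]' >/dev/null; python3 st.py; python3 -m handwheel '[{"claw":1,"dp":[0,0,0.02],"spin":0.04}]' >/dev/null; python3 st.py
```

```text
t32.10 pos [585.3 -76.7 153.4] xang -0.483 tilt [ 0.0139 -0.0056] F [ 0.09 -0.72 -0.34] Mo [-0.046  0.165  0.027] q6 1.925 q1 -0.129 op 15.1
t32.30 pos [585.8 -76.5 153.8] xang -0.727 tilt [ 0.0152 -0.0054] F [ 0.53  0.8  -0.73] Mo [ 0.18  -0.396  0.17 ] q6 2.170 q1 -0.128 op 15.6
t32.40 pos [586.  -76.4 153.9] xang -0.782 tilt [ 0.0158 -0.0053] F [-1.23  1.02 -1.21] Mo [0.028 0.276 0.258] q6 2.224 q1 -0.128 op 15.2
t32.50 pos [586.  -76.4 153.9] xang -0.823 tilt [ 0.016  -0.0054] F [-1.67 -0.93 -1.58] Mo [-0.182  0.236  0.288] q6 2.266 q1 -0.128 op 15.5
```

```bash
python3 -m handwheel '[{"claw":1,"dp":[0,0,0.04],"spin":0.1},{"claw":1,"dp":[0,0,0.04],"spin":0.2},{"claw":1,"dp":[0,0,0.04],"spin":0.3},{"claw":1,"dp":[0,0,0.04],"spin":0.4},{"claw":1,"dp":[0,0,0.04],"spin":0.5},{"claw":1,"dp":[0,0,0.04],"spin":0.58},{"claw":1,"dp":[0,0,0.04],"spin":0.585}]' >/dev/null; python3 st.py; python3 -m handwheel '[{"claw":1,"dp":[0,0,0],"spin":-0.14},{"claw":1,"dp":[0,0,0],"spin":-0.28},{"claw":1,"dp":[0,0,-1],"spin":-0.28},{"claw":1,"dp":[0,0,-2.5],"spin":-0.28},{"claw":1,"dp":[0,1.5,-3.8],"spin":-0.4},{"claw":1,"dp":[0,2.5,-3.8],"spin":-0.5},{"claw":1,"dp":[0,2.5,-3.8],"spin":-0.5}]' >/dev/null;python3 look.py w18;  python3 goal.py 0 .192 -.04 .028
```

```text
t33.20 pos [586.2 -76.4 153.8] xang -1.409 tilt [ 0.0164 -0.0055] F [ 0.66 -0.01 -0.52] Mo [-0.086  0.064  0.279] q6 2.852 q1 -0.128 op 15.0
t33.90 pos [560.6 -80.4 193.5] xang -0.911 tilt [ 0.0186 -0.0058] F [-0.28 -0.44 -1.95] Mo [ 0.02  -0.016  0.001] q6 2.340 q1 -0.141 op 15.1
t33.95 pos [561.1 -80.3 192.8] xang -0.914 tilt [ 0.0182 -0.0057] F [ 0.36 -0.98 -2.07] Mo [ 0.043  0.046 -0.068] q6 2.344 q1 -0.141 op 15.4
dp cm [-0.35 -6.71  0.15]
spin -0.874
```

View pics/w18.png

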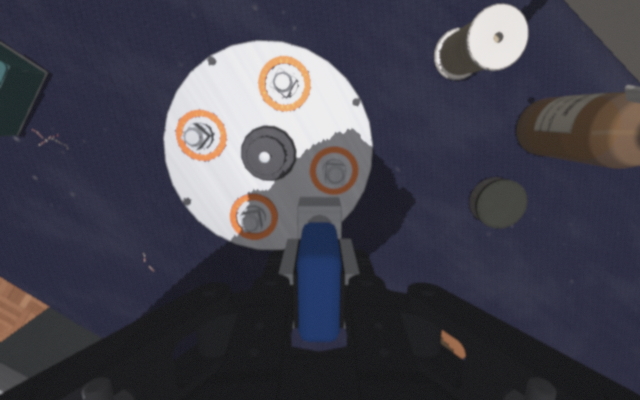

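```bash
python3 goal.py 0 .192 .02 .028; python3 -m handwheel '[{"claw":1,"dp":[0,-2,0],"spin":-0.15},{"claw":1,"dp":[-0.1,-4,0],"spin":-0.3},{"claw":1,"dp":[-0.2,-6.7,0.1],"spin":-0.45},{"claw":1,"dp":[-0.3,-6.8,0.1],"spin":-0.6},{"claw":1,"dp":[-0.3,-6.8,0.1],"spin":-0.75},{"claw":1,"dp":[-0.3,-6.8,0.1],"spin":-0.9},{"claw":1,"dp":[-0.3,-6.8,0.1],"spin":-0.93},{"claw":1,"dp":[-0.3,-6.8,0.1],"spin":-0.93},{"claw":1,"dp":[-0.3,-6.8,0.1],"spin":-0.93}]'>/dev/null; python3 look.py w19; python3 rel.py w19 0; python3 goal.py 0 .1535
```

```text
t33.95 pos [561.1 -80.3 192.8] xang -0.914 tilt [ 0.0182 -0.0057] F [ 0.36 -0.98 -2.07] Mo [ 0.043  0.046 -0.068] q6 2.344 q1 -0.141 op 15.4
dp cm [-0.24 -6.85  0.15]
spin -0.934
t34.85 pos [613.2 -36.4 192.6] xang 0.012 tilt [ 0.0183 -0.0057] F [-1.18 -0.34 -0.98] Mo [0.07  0.001 0.05 ] q6 1.502 q1 -0.057 op 15.4
pred head px top [[318.3097089  167.50902694]] crop [[245.77427225 268.77256734]]
t34.90 pos [613.2 -36.4 192.6] xang 0.013 tilt [ 0.0182 -0.0057] F [ 0.04 -0.37 -2.94] Mo [-0.005  0.012  0.044] q6 1.501 q1 -0.057 op 15.8
dp cm [-0.03 -2.8   3.89]
spin 0.0
```

View pics/w19r.png

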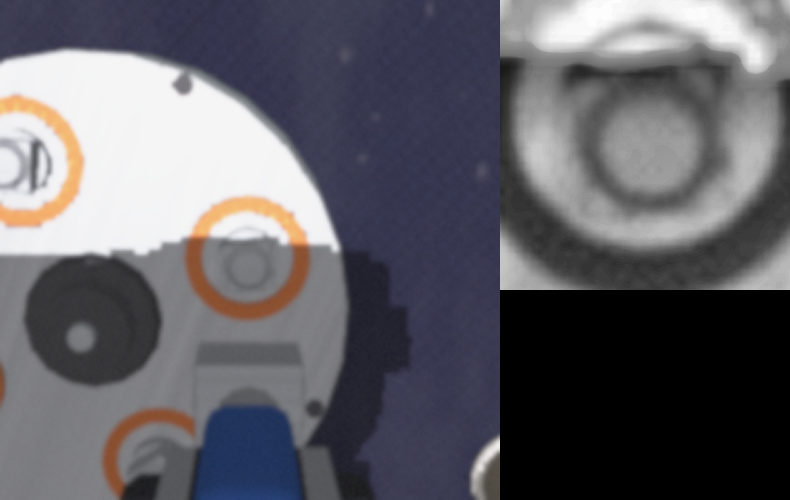

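Head 0's edge looks roughly level in the tile, so it's aligned. Descending.

```bash
python3 -m handwheel '[{"claw":1,"dp":[0,-1.5,0],"spin":0},{"claw":1,"dp":[-0.03,-2.8,0.5],"spin":0},{"claw":1,"dp":[-0.03,-2.8,1.2],"spin":0},{"claw":1,"dp":[-0.03,-2.8,1.8],"spin":0},{"claw":1,"dp":[-0.03,-2.8,2.3],"spin":0},{"claw":1,"dp":[-0.03,-2.8,2.6],"spin":0},{"claw":1,"dp":[-0.03,-2.8,2.9],"spin":0},{"claw":1,"dp":[-0.03,-2.8,2.9],"spin":0}]' >/dev/null; python3 goal.py 0 .1535
```

```text
t35.70 pos [612.9  -8.8 163. ] xang 0.012 tilt [ 0.0177 -0.0057] F [ 0.19  0.2  -1.82] Mo [-0.044  0.008 -0.007] q6 1.547 q1 -0.012 op 15.5
dp cm [ 0.02 -0.03  0.95]
spin 0.0
```

```bash
python3 -m handwheel '[{"claw":1,"dp":[0,0,0.3],"spin":0},{"claw":1,"dp":[0.02,-0.02,0.6],"spin":0},{"claw":1,"dp":[0.02,-0.02,0.8],"spin":0},{"claw":1,"dp":[0.02,-0.02,0.95],"spin":0},{"claw":1,"dp":[0.02,-0.02,0.95],"spin":0}]' >/dev/null; python3 st.py; python3 -m handwheel '[{"claw":1,"dp":[0,0,0],"spin":0.12},{"claw":1,"dp":[0,0,0],"spin":0.23}]' >/dev/null; python3 st.py; python3 -m handwheel '[{"claw":1,"dp":[0,0,0.02],"spin":0.05}]' >/dev/null; python3 st.py; python3 -m handwheel '[{"claw":1,"dp":[0,0,0.02],"spin":0.04}]' >/dev/null; python3 st.py
```

```text
t36.20 pos [613.3  -8.7 153.4] xang 0.012 tilt [ 0.0177 -0.0058] F [-0.14 -1.07 -0.89] Mo [-0.051  0.169 -0.018] q6 1.547 q1 -0.012 op 15.4
t36.40 pos [613.4  -8.6 153.7] xang -0.222 tilt [ 0.0183 -0.0055] F [ 0.34  0.51 -0.92] Mo [ 0.158 -0.043  0.111] q6 1.781 q1 -0.012 op 15.4
t36.50 pos [613.5  -8.5 153.7] xang -0.276 tilt [ 0.0186 -0.0054] F [-0.78  0.4  -1.62] Mo [-0.     0.156  0.242] q6 1.835 q1 -0.012 op 15.4
t36.60 pos [613.5  -8.5 153.7] xang -0.318 tilt [ 0.0188 -0.0055] F [-0.74  0.2  -0.15] Mo [-0.035  0.185  0.313] q6 1.877 q1 -0.012 op 15.0
```

```bash
python3 -m handwheel '[{"claw":1,"dp":[0,0,0.04],"spin":0.1},{"claw":1,"dp":[0,0,0.04],"spin":0.2},{"claw":1,"dp":[0,0,0.04],"spin":0.3},{"claw":1,"dp":[0,0,0.04],"spin":0.4},{"claw":1,"dp":[0,0,0.04],"spin":0.5},{"claw":1,"dp":[0,0,0.04],"spin":0.58},{"claw":1,"dp":[0,0,0.04],"spin":0.587}]' >/dev/null; python3 st.py; python3 -m handwheel '[{"claw":1,"dp":[0,0,0],"spin":-0.14},{"claw":1,"dp":[0,0,0],"spin":-0.28},{"claw":1,"dp":[0,0,-1],"spin":-0.28},{"claw":1,"dp":[0,0,-2.5],"spin":-0.28},{"claw":1,"dp":[0,1.5,-3.8],"spin":-0.4},{"claw":1,"dp":[0,2.5,-3.8],"spin":-0.55},{"claw":1,"dp":[0,2.5,-3.8],"spin":-0.65},{"claw":1,"dp":[0,2.5,-3.8],"spin":-0.65}]' >/dev/null;python3 look.py w20;  python3 goal.py 2 .192 .72 .028
```

```text
t37.30 pos [613.6  -8.3 153.6] xang -0.906 tilt [ 0.0191 -0.0054] F [ 0.14 -0.08 -0.88] Mo [0.026 0.079 0.291] q6 2.465 q1 -0.011 op 15.6
t38.10 pos [593.4 -23.8 193. ] xang -0.258 tilt [ 0.021  -0.0055] F [ 1.4  -0.92 -1.81] Mo [ 0.054  0.031 -0.01 ] q6 1.790 q1 -0.038 op 15.2
t38.15 pos [593.5 -23.6 192.6] xang -0.260 tilt [ 0.0206 -0.0055] F [ 0.5   0.2  -1.15] Mo [-0.012  0.015  0.02 ] q6 1.793 q1 -0.038 op 15.3
dp cm [-4.35  5.95 -0.03]
spin -0.98
```

```bash
python3 -m handwheel '[{"claw":1,"dp":[-1,1.5,0],"spin":-0.15},{"claw":1,"dp":[-2.5,3.5,0],"spin":-0.3},{"claw":1,"dp":[-4.2,5.7,0],"spin":-0.45},{"claw":1,"dp":[-4.35,5.95,0],"spin":-0.6},{"claw":1,"dp":[-4.35,5.95,0],"spin":-0.75},{"claw":1,"dp":[-4.35,5.95,0],"spin":-0.9},{"claw":1,"dp":[-4.35,5.95,0],"spin":-0.98},{"claw":1,"dp":[-4.35,5.95,0],"spin":-0.98},{"claw":1,"dp":[-4.35,5.95,0],"spin":-0.98}]'>/dev/null; python3 look.py w21; python3 rel.py w21 2; python3 goal.py 2 .1535
```

```text
t39.05 pos [536.3 -69.8 192. ] xang 0.715 tilt [ 0.021  -0.0055] F [ 0.59 -0.03 -1.72] Mo [ 0.05   0.026 -0.015] q6 0.728 q1 -0.128 op 15.6
pred head px top [[316.58456754 166.51182576]] crop [[241.46141884 266.27956441]]
t39.10 pos [536.3 -69.9 191.9] xang 0.716 tilt [ 0.0208 -0.0055] F [-1.16  0.28 -1.77] Mo [-0.002  0.104 -0.023] q6 0.727 q1 -0.128 op 15.1
dp cm [-0.07 -2.87  3.79]
spin 0.0
```

View pics/w21r.png

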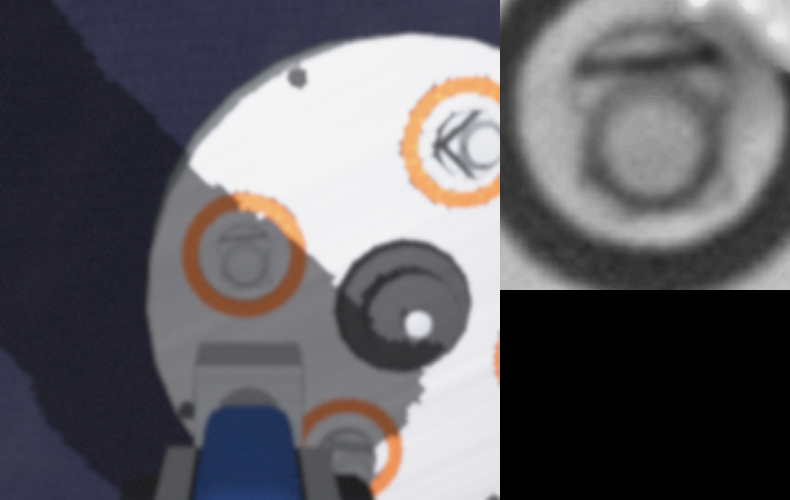

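```bash
python3 -m handwheel '[{"claw":1,"dp":[0,-1.5,0],"spin":-0.05},{"claw":1,"dp":[-0.05,-2.87,0.5],"spin":-0.05},{"claw":1,"dp":[-0.05,-2.87,1.2],"spin":-0.05},{"claw":1,"dp":[-0.05,-2.87,1.8],"spin":-0.05},{"claw":1,"dp":[-0.05,-2.87,2.3],"spin":-0.05},{"claw":1,"dp":[-0.05,-2.87,2.6],"spin":-0.05},{"claw":1,"dp":[-0.05,-2.87,2.85],"spin":-0.05},{"claw":1,"dp":[-0.05,-2.87,2.85],"spin":-0.05}]' >/dev/null; python3 goal.py 2 .1535
```

```text
t39.90 pos [517.7 -48.9 162.5] xang 0.765 tilt [ 0.0203 -0.0055] F [ 0.18 -0.23 -2.84] Mo [-0.001  0.022 -0.037] q6 0.713 q1 -0.092 op 15.2
dp cm [-0.01 -0.01  0.9 ]
spin 0.0
```

```bash
python3 -m handwheel '[{"claw":1,"dp":[0,0,0.3],"spin":0},{"claw":1,"dp":[0,0,0.6],"spin":0},{"claw":1,"dp":[0,0,0.8],"spin":0},{"claw":1,"dp":[0,0,0.91],"spin":0},{"claw":1,"dp":[0,0,0.91],"spin":0}]' >/dev/null; python3 st.py; python3 -m handwheel '[{"claw":1,"dp":[0,0,0],"spin":0.13},{"claw":1,"dp":[0,0,0],"spin":0.27}]' >/dev/null; python3 st.py; python3 -m handwheel '[{"claw":1,"dp":[0,0,0.02],"spin":0.05}]' >/dev/null; python3 st.py; python3 -m handwheel '[{"claw":1,"dp":[0,0,0.02],"spin":0.04}]' >/dev/null; python3 st.py
```

```text
t40.40 pos [517.8 -48.9 153.4] xang 0.765 tilt [ 0.0203 -0.0055] F [-0.12 -0.14 -0.75] Mo [-0.072  0.133  0.023] q6 0.713 q1 -0.092 op 15.2
t40.60 pos [517.5 -48.9 153.5] xang 0.490 tilt [ 0.0198 -0.0057] F [-2.1   0.5  -1.03] Mo [0.057 0.524 0.143] q6 0.988 q1 -0.092 op 15.5
t40.70 pos [517.4 -48.9 153.5] xang 0.435 tilt [ 0.0197 -0.0056] F [-0.36  0.21 -0.5 ] Mo [0.161 0.181 0.186] q6 1.043 q1 -0.092 op 15.3
t40.80 pos [517.4 -48.8 153.5] xang 0.393 tilt [ 0.0198 -0.0056] F [ 0.26  0.16 -1.47] Mo [0.031 0.206 0.315] q6 1.085 q1 -0.092 op 15.3
```

```bash
python3 -m handwheel '[{"claw":1,"dp":[0,0,0.02],"spin":0.1},{"claw":1,"dp":[0,0,0.02],"spin":0.2},{"claw":1,"dp":[0,0,0.03],"spin":0.3},{"claw":1,"dp":[0,0,0.03],"spin":0.4},{"claw":1,"dp":[0,0,0.03],"spin":0.5},{"claw":1,"dp":[0,0,0.03],"spin":0.575},{"claw":1,"dp":[0,0,0.03],"spin":0.583}]' >/dev/null; python3 st.py; python3 -m handwheel '[{"claw":1,"dp":[0,0,0],"spin":-0.14},{"claw":1,"dp":[0,0,0],"spin":-0.28},{"claw":1,"dp":[0,0,-1],"spin":-0.28},{"claw":1,"dp":[0,0,-2.5],"spin":-0.28},{"claw":1,"dp":[0,1.5,-4],"spin":-0.28},{"claw":1,"dp":[0,4,-4],"spin":-0.28},{"claw":1,"dp":[0,6,-4],"spin":-0.28},{"claw":1,"dp":[0,6,-4],"spin":-0.28}]' >/dev/null;python3 look.py w22; python3 rings.py w20,w21,w22
```

```text
t41.50 pos [517.4 -48.7 153.4] xang -0.191 tilt [ 0.02   -0.0054] F [-1.19  0.22 -1.01] Mo [0.226 0.191 0.281] q6 1.669 q1 -0.092 op 15.5
t42.30 pos [ 505.  -109.8  195.2] xang 0.085 tilt [ 0.0214 -0.0064] F [ 0.45  0.72 -1.68] Mo [0.015 0.003 0.016] q6 1.272 q1 -0.213 op 15.2
0 ['w21', 'w22'] [ 0.6147 -0.0071  0.0599] res mm [np.float64(0.11), np.float64(0.11)]
1 few ['w21']
2 ['w20', 'w21', 'w22'] [ 0.5188 -0.0474  0.0616] res mm [np.float64(0.08), np.float64(0.14), np.float64(0.2)]
3 few ['w22']
```

View pics/w22.png

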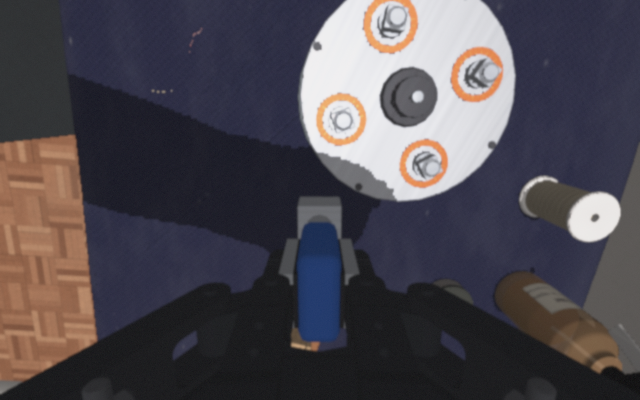

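```bash
python3 -m handwheel '[{"claw":1,"dp":[-2.5,-0.3,0],"spin":0},{"claw":1,"dp":[-5.5,-0.7,0],"spin":0},{"claw":1,"dp":[-7.5,-1,0],"spin":0},{"claw":1,"dp":[-7.5,-1,0],"spin":0},{"claw":1,"dp":[-7.5,-1,0],"spin":0}]' >/dev/null;python3 look.py w23; python3 rings.py w22,w23 w20,w21,w22,w23; python3 - <<'E'
from rings import *
# effective height from parallax using known ring xy (from many views): solve z from each single oblique view
xy={0:(.6149,-.0072),1:(.5468,.0206),2:(.5189,-.0475),3:(.5870,-.0754)}
for n in ["w1","w3","w4","w5","w6","w7","w9","w10","w11","w12","w13","w14","w20","w21","w22","w23"]:
    f=fit(n);r=[]
    for i in range(4):
        if i in f and f[i][1]>17.5 and f[i][2]<20.7: r.append((i,f[i][0].round(1).tolist()))
    print(n,r)
c=np.load("w23.npz");K,T=c["K"],c["T"];im=c["image"]
t=[]
for i in range(4):
    u=proj(K,T,np.r_[xy[i],.062])[0].astype(int);t.append(cv2.resize(im[max(0,u[1]-30):u[1]+30,u[0]-30:u[0]+30],(290,290),interpolation=cv2.INTER_CUBIC))
cv2.imwrite("pics/w23t.png",np.vstack([np.hstack(t[:2]),np.hstack(t[2:])]))
E
```

```text
t42.85 pos [ 430.  -105.1  194.3] xang 0.085 tilt [ 0.0232 -0.0061] F [ 0.24  0.49 -1.19] Mo [ 0.022 -0.029 -0.001] q6 1.246 q1 -0.240 op 15.4
0 ['w22', 'w23'] [ 0.6149 -0.007   0.0599] res mm [np.float64(0.03), np.float64(0.03)]
1 few ['w23']
2 ['w22', 'w23'] [ 0.5188 -0.0472  0.0604] res mm [np.float64(0.09), np.float64(0.09)]
3 ['w22', 'w23'] [ 0.587  -0.0751  0.06  ] res mm [np.float64(0.04), np.float64(0.04)]
0 ['w21', 'w22', 'w23'] [ 0.6146 -0.0071  0.0604] res mm [np.float64(0.12), np.float64(0.11), np.float64(0.06)]
1 ['w21', 'w23'] [0.5463 0.0206 0.061 ] res mm [np.float64(0.07), np.float64(0.07)]
2 ['w20', 'w21', 'w22', 'w23'] [ 0.5187 -0.0474  0.0613] res mm [np.float64(0.2), np.float64(0.27), np.float64(0.12), np.float64(0.38)]
3 ['w22', 'w23'] [ 0.587  -0.0751  0.06  ] res mm [np.float64(0.04), np.float64(0.04)]
w1 [(2, [69.9, 203.0]), (3, [67.7, 125.9])]
w3 [(2, [232.6, 83.1]), (3, [322.3, 99.0])]
w4 [(0, [337.4, 82.0]), (1, [246.7, 65.8]), (2, [237.3, 156.7]), (3, [322.0, 170.9])]
w5 [(2, [221.3, 121.1]), (3, [322.8, 138.6])]
w6 [(0, [340.1, 69.9]), (1, [233.7, 50.6]), (2, [223.8, 157.4]), (3, [322.0, 173.8])]
w7 [(1, [317.1, 163.6]), (2, [220.1, 147.8]), (3, [213.5, 238.0])]
w9 [(0, [398.5, 218.6])]
w10 [(0, [389.4, 92.0]), (2, [243.9, 94.2]), (3, [317.6, 165.4])]
w11 [(0, [321.5, 101.1]), (1, [221.0, 96.4]), (2, [223.3, 194.6]), (3, [316.9, 197.3])]
w12 [(0, [316.3, 164.1]), (1, [293.2, 62.3]), (2, [192.7, 85.8]), (3, [223.9, 183.9])]
w13 [(0, [453.3, 135.1]), (1, [375.0, 76.6]), (2, [317.4, 161.8]), (3, [393.4, 212.4])]
w14 [(0, [387.8, 76.2]), (1, [290.2, 105.4]), (2, [317.8, 198.4]), (3, [408.7, 173.0])]
w20 [(2, [235.3, 249.8])]
w21 [(0, [441.3, 201.3]), (1, [405.9, 116.4]), (2, [317.3, 161.6])]
w22 [(0, [476.6, 74.0]), (2, [340.6, 118.9]), (3, [423.4, 163.1])]
w23 [(0, [573.6, 90.0]), (1, [493.1, 40.2]), (2, [437.5, 133.7]), (3, [515.0, 176.6])]
```

View pics/w23t.png

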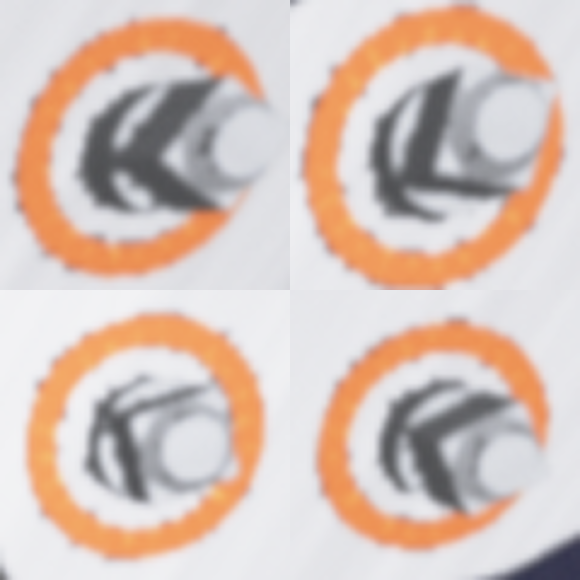

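View pics/w23.png

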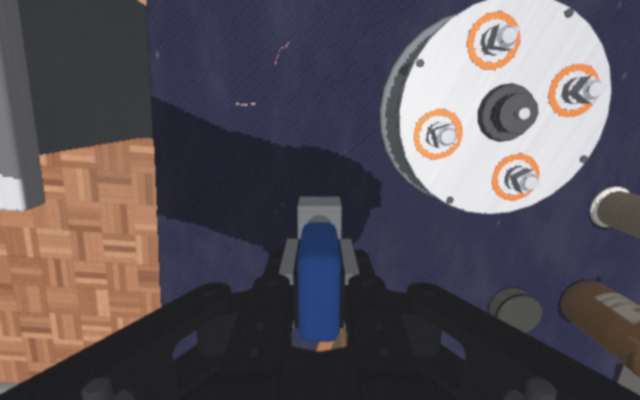

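```bash
python3 - <<'E'
from h import *
from station import manip
s=manip.get_state();info(s);dp(s,(.4785,-.326,.194))
E
```

```text
t42.90 pos [ 430.2 -105.2  194. ] xang 0.085 tilt [ 0.0226 -0.006 ] F [-1.36  0.29 -2.22] Mo [-0.012  0.004  0.001] q6 1.246 q1 -0.240 op 15.6
dp cm [ 2.93 22.41  0.24]
```

```bash
python3 -m handwheel '[{"claw":1,"dp":[0.3,2.5,0],"spin":0.1},{"claw":1,"dp":[0.9,7,0],"spin":0.2},{"claw":1,"dp":[1.5,11.5,0],"spin":0.305},{"claw":1,"dp":[2.1,16,0],"spin":0.305},{"claw":1,"dp":[2.6,20,0.1],"spin":0.305},{"claw":1,"dp":[2.9,22.4,0.2],"spin":0.305},{"claw":1,"dp":[2.9,22.4,0.2],"spin":0.305},{"claw":1,"dp":[2.9,22.4,0.2],"spin":0.305}]' >/dev/null;python3 look.py w24
```

```text
t43.70 pos [ 478.6 -326.1  193.6] xang -0.221 tilt [ 0.0215 -0.005 ] F [ 0.34 -0.42 -2.48] Mo [0.025 0.044 0.05 ] q6 1.190 q1 -0.602 op 15.4
```

View pics/w24.png

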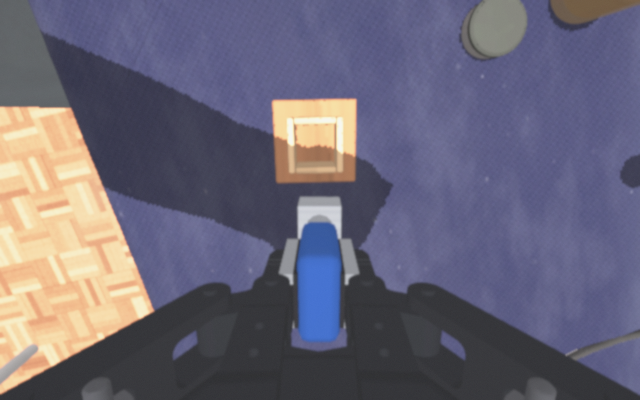

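```bash
python3 - <<'E'
from h import *
from station import manip
c=np.load("w24.npz");im=c["image"];K,T=c["K"],c["T"]
m=hsvmask(im,(3,60,40),(28,255,255));m[:,:250]=0;m[:,370:]=0;m[:85]=0;m[195:]=0
r=cv2.minAreaRect(np.argwhere(m)[:,::-1].astype(np.float32));f=cast(K,T,r[0],.008)[0];print("foot",r,f)
w=cast(K,T,(315.5,144.5),.04)[0];print("rim",w)
b=cast(K,T,[(287,117),(344,117),(344,172),(287,172)],.04);print(np.linalg.norm(b[0]-b[1]),np.linalg.norm(b[1]-b[2]))
s=manip.get_state();M=R.from_rotvec(s["ee_rot"]).as_matrix()
t=w.copy();t[2]=.0955
P=t-M@np.r_[0,-.0007,0]-.087*np.r_[M[:2,2],0];print(P);dp(s,P)
cv2.imwrite("pics/c24.png",cv2.resize(im[85:215,255:375],None,fx=4.5,fy=4.5,interpolation=cv2.INTER_CUBIC))
E
```

```text
foot ((313.9999694824219, 140.5), (83.99998474121094, 82.99998474121094), 0.0) [ 0.48702629 -0.28516253  0.008     ]
rim [ 0.48781851 -0.28589239  0.04      ]
0.04587694685543113 0.04490423463968749
[ 0.4857601  -0.28612353  0.09550021]
dp cm [-0.38 -4.    9.84]
```

View pics/c24.png

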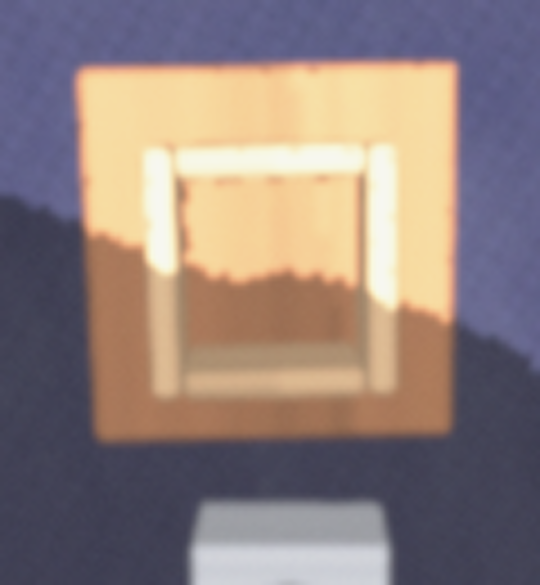

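```bash
python3 -m handwheel '[{"claw":1,"dp":[-0.1,-2,0],"spin":0},{"claw":1,"dp":[-0.2,-3.9,0],"spin":0},{"claw":1,"dp":[-0.2,-3.9,1.5],"spin":0},{"claw":1,"dp":[-0.25,-3.95,3.5],"spin":0},{"claw":1,"dp":[-0.3,-3.95,5],"spin":0},{"claw":1,"dp":[-0.3,-3.95,5],"spin":0}]' >/dev/null; python3 st.py; python3 look.py w25
```

```text
t44.35 pos [ 484.3 -285.7  141.2] xang -0.219 tilt [ 0.0185 -0.0032] F [ 0.03  0.26 -1.21] Mo [-0.019  0.11   0.002] q6 1.254 q1 -0.536 op 15.6
t44.35 pos [ 484.3 -285.7  141.2] xang -0.219 tilt [ 0.0185 -0.0032] F [ 0.03  0.26 -1.21] Mo [-0.019  0.11   0.002] q6 1.254 q1 -0.536 op 15.6
```

View pics/w25.png

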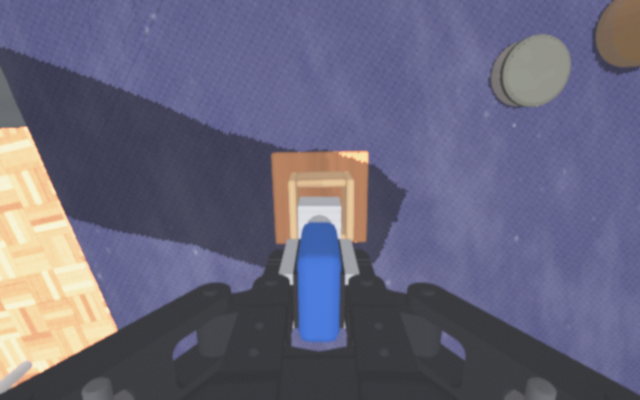

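```bash
python3 -m handwheel '[{"claw":1,"dp":[0.09,0.12,0.3],"spin":0},{"claw":1,"dp":[0.09,0.12,1.5],"spin":0},{"claw":1,"dp":[0.09,0.12,3],"spin":0},{"claw":1,"dp":[0.09,0.12,4],"spin":0},{"claw":1,"dp":[0.09,0.12,4.4],"spin":0},{"claw":1,"dp":[0.09,0.12,4.4],"spin":0}]' >/dev/null; python3 st.py; python3 -m handwheel '[{"claw":1,"dp":[0,0,0.15],"spin":0},{"claw":1,"dp":[0,0,0.25],"spin":0}]' >/dev/null; python3 st.py
```

```text
t45.00 pos [ 485.8 -287.4   97.8] xang -0.220 tilt [ 0.0187 -0.0033] F [ 0.55 -0.51 -2.01] Mo [-0.003 -0.002  0.006] q6 1.253 q1 -0.537 op 15.3
t45.20 pos [ 486.  -287.5   95.5] xang -0.219 tilt [ 0.0192 -0.0035] F [-0.1  -0.91 -2.47] Mo [-0.012  0.005 -0.019] q6 1.253 q1 -0.537 op 15.1
```

```bash
python3 -m handwheel '[{"claw":1,"dp":[0,0,0.08],"spin":0},{"claw":1,"dp":[0,0,0.12],"spin":0}]' >/dev/null; python3 st.py; python3 -m handwheel '[{"claw":1,"dp":[0,0,0.04],"spin":0},{"claw":1,"dp":[0,0,0.06],"spin":0}]' >/dev/null; python3 st.py
```

```text
t45.40 pos [ 486.2 -287.6   94.6] xang -0.219 tilt [ 0.0196 -0.0038] F [ 0.04 -0.11 -1.86] Mo [-0.019  0.048 -0.016] q6 1.253 q1 -0.537 op 15.2
t45.60 pos [ 486.3 -287.6   94.1] xang -0.219 tilt [ 0.0198 -0.004 ] F [-0.46 -0.89 -1.48] Mo [-0.028  0.046  0.003] q6 1.253 q1 -0.537 op 15.4
```

```bash
python3 -m handwheel '[{"claw":1,"dp":[0,0,0.06],"spin":0},{"claw":1,"dp":[0,0,0.09],"spin":0}]' >/dev/null; python3 st.py; python3 -m handwheel '[{"claw":1,"dp":[0,0,0.04],"spin":0},{"claw":1,"dp":[0,0,0.04],"spin":0}]' >/dev/null; python3 st.py
```

```text
t45.80 pos [ 486.4 -287.7   93.8] xang -0.219 tilt [ 0.0204 -0.0043] F [-1.97  0.53  4.47] Mo [0.264 0.528 0.023] q6 1.253 q1 -0.537 op 15.2
t46.00 pos [ 486.4 -287.7   93.8] xang -0.220 tilt [ 0.0206 -0.0045] F [-1.5   1.05  4.19] Mo [ 0.338  0.652 -0.003] q6 1.253 q1 -0.537 op 15.7
```

```bash
python3 -m handwheel '[{"claw":1.8,"dp":[0,0,0],"spin":0},{"claw":2.2,"dp":[0,0,0],"spin":0},{"claw":3,"dp":[0,0,0],"spin":0},{"claw":4.5,"dp":[0,0,0],"spin":0},{"claw":6,"dp":[0,0,0],"spin":0},{"claw":6,"dp":[0,0,0],"spin":0}]' >/dev/null; python3 look.py w26;python3 -m handwheel '[{"claw":6,"dp":[0,0,-2],"spin":0},{"claw":6,"dp":[0,0,-6],"spin":0},{"claw":6,"dp":[0,0,-10],"spin":0},{"claw":6,"dp":[0,2,-15],"spin":0},{"claw":6,"dp":[0,3,-17],"spin":0},{"claw":6,"dp":[0,3,-17],"spin":0},{"claw":6,"dp":[0,3,-17],"spin":0}]' >/dev/null; python3 look.py w27
```

```text
t46.60 pos [ 486.4 -287.7   93.7] xang -0.219 tilt [ 0.0206 -0.0045] F [-0.98  0.65 -0.  ] Mo [-0.012  0.056  0.004] q6 1.253 q1 -0.537 op 59.8
t47.35 pos [ 476.5 -316.4  263.5] xang -0.220 tilt [ 0.0209 -0.0046] F [ 0.31  0.13 -0.31] Mo [0.011 0.037 0.01 ] q6 1.201 q1 -0.590 op 59.8
```

View pics/w27.png

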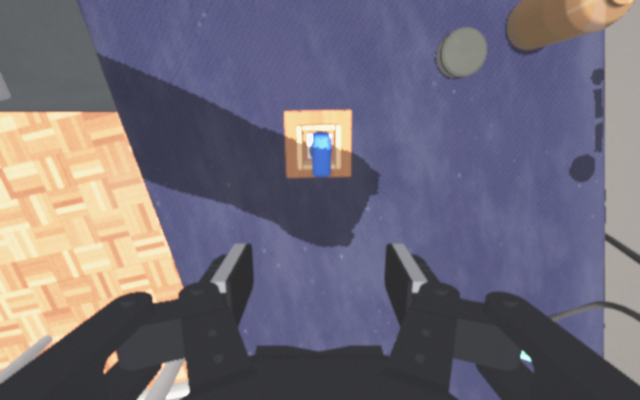

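```bash
python3 - <<'E'
from h import *
from station import manip
a=np.load("top0.npz")["image"];c=manip.camera("top");im=c["image"];cv2.imwrite("pics/top9.png",im)
d=cv2.absdiff(a,im).max(2);m=(d>70).astype(np.uint8);n,l,st,ce=cv2.connectedComponentsWithStats(m)
for i in range(1,n):
    if st[i,4]>12: print(st[i])
s=manip.camera("scene")["image"];cv2.imwrite("pics/scene9.png",s)
cv2.imwrite("pics/cmp.png",np.hstack([cv2.resize(im[165:260,290:460],None,fx=2.2,fy=2.2,interpolation=cv2.INTER_CUBIC)[:205],cv2.resize(s[140:260,290:450],None,fx=2.2,fy=2.2,interpolation=cv2.INTER_CUBIC)[:205]]))
E
```

```text
[  360   177   257   223 19727]
[424 227  23  29 363]
[291 335   6  16  30]
[325 364   7   3  15]
[246 368  50  32 811]
[595 391  35   9 212]
[377 392   6   8  14]
```

View pics/cmp.png

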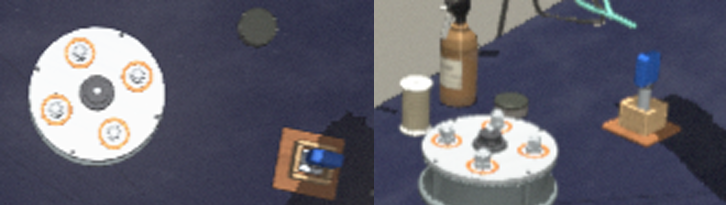

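View pics/scene9.png

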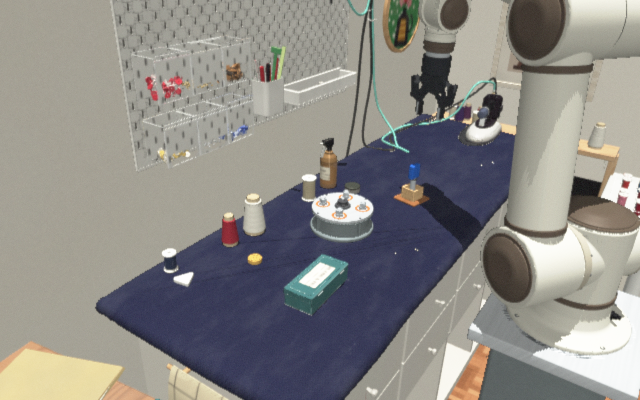

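The key stands upright in its well and the rings look flush. The bystanders haven't moved, and the arm is clear of everything. Handing in.

```bash
python3 -c "
from station import manip
print(manip.finish_job())"
```

```text
the job is handed in; nothing more can be done
None
```

I tightened all four screws in two crosswise passes in the order 1–3–0–2, then stood the key back in its holder and handed in at about 47 s of the 72 s allowed. Screw numbers are mine; the opposite pairs hold either way.

- **First pass:** each screw was turned 0.59–0.61 rad past the point where the torque jumped, so the rings should be about half sunk.
- **Second pass:** each screw was turned on to about 1.19 rad in total, just short of level.
- **Seating force:** pressing down stayed within a few newtons each time, well short of the screws' stops.

**Last checks**
- **Rings:** in the last oblique picture the four rings show no visible step. Their measured heights were 60–61 mm, against the cover at 60 mm.
- **Key:** it stands upright in the well.
- **Bystanders:** none appeared to have moved in the last scene picture.

**What disagreed or stayed uncertain**
- The ring heights from pictures are only good to about 1–2 mm. The loose rings read about 2 mm low (63–65 mm, when they should be 66), so level rests mainly on the counted angle, with the pictures as support.
- The torque did not clearly rise towards 0.36 N m at the end; it read about 0.28–0.29 after each stop.
- The tool slowly gained about 1.2° of tilt over the job. I allowed for it when positioning the key.

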